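# Change the wheels on the bench spindle

### The arm

A 6-joint arm with a two-finger parallel gripper is mounted at the origin on the work surface. World frame = base frame: x ahead of the robot, y to its left, z up, the work surface at z = 0. Lengths are in m, angles in rad, forces in N, time in s.
With the tool pointing down it reaches from about 0.375 to 0.925 m from the base axis. Payload 5.7 kg.
Tool frame: the origin (TCP) lies midway between the tips of the shut fingers; the grasp point (between the pads) lies 19 mm behind it; x points along the fingers, z is the direction in which the jaws open and shut, and the axes are right-handed (so a half turn about x gives the same grasp; the last joint's range is limited). The gripper opens to 85 mm and grips with 20 to 120 N. Pads are 22 mm wide; open, the fingers measure 114 mm over their backs; the gripper's body (76 mm by 85 mm) begins 54 mm behind the grasp point. The pads swing forward as they close: fully open they stand 13 mm farther back than shut.
Start: joints at [-1.357, 0.359, 1.51, -0, 1.272, -0.115], TCP at [0.194, -0.568, 0.231] pointing down, gripper open.
Joint ranges: [-2.97, 2.97], [-1.01, 2.36], [0.21, 2.38], [-0.96, 4.11], [0.2, 2.71], [-2.98, 2.98]. Speed limits (rad/s): [2.39, 2.39, 3.14, 3.14, 3.14, 3.14].

### API

Orientations are given as a unit quaternion [x, y, z, w].
In Python, from bench import robot, cams, close_job gives the robot as it stands.
- The arm moves only by the tool apply_moves, never from a script. Its argument "moves" is text: rows parted by semicolons, each of 5 numbers parted by spaces: the finger opening in mm, from 0 to 85.4, then the shift along the tool's x, y, z in mm, then the turn about the tool's x in rad. A call has 1 to 12 rows; each row shifts and turns the commanded pose from where the row before left it, along the tool's axes as they then stand; what a row does not reach is not made up. A row lasts 1/12 s, in which the tool goes at most 41.7 mm and 7.16 degrees, less where a joint would pass 70% of its speed; a pose out of reach is approached as far as the arm can. A call with a gripper value outside its range is refused whole. The fingers move at their own pace and stop on an object; "force" is the grip in N (left out, the last holds). Time passes only in rows, so rows that do not move let the fingers close. It gives the time, the measured TCP pose, the force and the opening at its end, in the units of the state.
- robot.observe(): the state, without advancing time (a new reading comes with each control period).
- cams.capture(name): name is "side" or "top"; returns a dict with "pixels" (384x512x3 uint8, red, green, blue), "K" (3x3 intrinsics, pixels), "dist_coeffs" ([k1, k2, p1, p2, k3] as OpenCV has them; the pictures are not rectified), "R" (3x3) and "t" (3): a world point X has camera coordinates R X + t. Camera axes: x right, y down, z forward; pixel columns grow to the right and rows downward; lengths in m; the calibration is good to about 2 mm. A picture is of the moment at which its call begins. There is no depth.
- close_job(): hands the job in, once; it reports no verdict.
The state is a dict: "clock": time; "q": joint angles; "dq": joint speeds; "effort": joint torques, N m; "ee_pos": TCP position; "tcp_rot": TCP orientation; "contact_force": force on the tool from outside, world axes, zero at the start; "ft_torque": the same for the moment, N m; "finger_gap": finger opening in m.
Only numpy, scipy, OpenCV 4.12 (cv2) and the standard library are available. Lean on these libraries where they do the work, as an engineer would, in place of code of your own. Each camera call takes 0.05 s, during which the arm holds its last target.

### The job

Draw the locking pin out of the spindle post, take off the worn wheel and lay it in the scrap tray. Then thread all the new wheels on the bench onto the post, largest at the bottom and each smaller one above, with the square clamp plate last, every one fully home and flat, and push the locking pin back through the eye until its shoulder stops against the post. Leave the other things on the bench alone.

Things in the scene. Friction and masses are not known exactly. Their poses are not given: they have to be found in the camera images.
- spindle: Fixed green block 130 x 130 x 35 mm high; on it a dark boss 30 mm across with its top 47 mm above the bench, then an upright post 20 mm across, to 108 mm above the bench, top edge bevelled. A square cross hole (the eye), 12 x 12 mm, runs through the post top along this body's x axis, roughly left-right of the robot. Origin: centre of the underside, on the post axis; z up.
- seat (a point): On the post axis, at the top of the boss: the underside of the first wheel rests here.
- eye (a point): Centre of the eye (97 mm above the bench), where the pin's origin ends up when home (at rest it lies 2 mm lower, on the eye floor). x runs along the eye; the flat cheeks beside the eye reach 6 mm either way along x.
- pin: Steel rod 8 mm across, reaching 60 mm from the origin along +x, with a flat handle 18 wide (y), 8 mm high, from x = -6 to -46 mm. The step between is the shoulder: home when it stops at the cheeks of the eye. Balances at its origin, lies flat with its origin 4 mm up. Starts in the eye, handle to the spindle's -x side; may go back from either side. 52 g.
- worn: Worn stone-grey wheel, 32 mm across, 10 mm thick, bore 23 mm, 12 g; at the start on the post, under the pin. Origin: centre of its underside; z along its axis.
- wheel60: New stone-grey abrasive wheel, 60 mm across, 10 mm thick, bore 23 mm (3 mm wider than the post), lying flat on the bench. May be absent. Origin: centre of its underside; z along its axis.
- wheel52: New stone-grey abrasive wheel, 52 mm across, 10 mm thick, bore 23 mm (3 mm wider than the post), lying flat on the bench. May be absent. Origin: centre of its underside; z along its axis.
- wheel44: New stone-grey abrasive wheel, 44 mm across, 10 mm thick, bore 23 mm (3 mm wider than the post), lying flat on the bench. May be absent. Origin: centre of its underside; z along its axis.
- wheel36: New stone-grey abrasive wheel, 36 mm across, 10 mm thick, bore 23 mm (3 mm wider than the post), lying flat on the bench. May be absent. Origin: centre of its underside; z along its axis.
- clamp: Square steel clamp plate, 36 x 36 mm, 10 mm thick, with a 23 mm round bore in its middle, 60 g, lying flat on the bench. Origin: centre of its underside; x and y along its sides.
- tray: Shallow open aluminium scrap tray, fixed, outside 130 (x) x 110 (y) x 18 mm high, walls and floor 4 mm. Origin: centre of its underside.
- mat: Cork mat, fixed, 130 (x) x 140 (y) mm, 4 mm thick, empty: a good place to lay the pin. Origin: centre of its underside.
- charcoal: Bystander, to be left alone: black charcoal block 60 x 35 x 22 mm. Origin at the underside.
- firebrick: Bystander, to be left alone: pale soldering block 70 x 50 x 30 mm. Origin at the underside.
- bangle: Bystander, to be left alone: thin brass bangle, 68 mm across, 12 mm high. Origin at the underside.
- jar: Bystander, to be left alone: small jar with a white cap, 48 mm across, 50 mm high. Origin at the underside.
- hammer: Bystander, to be left alone: small hammer lying flat.
- spool: Bystander, to be left alone: copper wire spool standing on end, 48 mm across, 36 mm high. Origin at the underside.
- fluxpot: Bystander, to be left alone: small closed can, 44 mm across, 45 mm high. Origin at the underside.
Things that resemble listed ones, but are neither listed nor needed, are in the scene too. Of the things shaped like the pin, the steel one is meant.

How it is judged:
On the way, in this order (a step that is already met when the one before it is completed fails the run):
1. the pin is drawn right out of the eye (distance between pin and eye above 0.065 m), for 0.2 s.
2. the worn wheel lies in the scrap tray (x of worn in the frame of tray between -0.061 and 0.061 m and y of worn in the frame of tray between -0.051 and 0.051 m and z of worn in the frame of tray between 0 and 0.012 m), for 0.2 s.
3. the 60 mm wheel is down on the post (horizontal distance between wheel60 and seat below 0.004 m and z of wheel60 in the frame of seat between -0.003 and 0.003 m and angle between wheel60's own z axis and vertical below 0.08 rad), for 0.2 s.
4. the 52 mm wheel is down on the post (horizontal distance between wheel52 and seat below 0.004 m and z of wheel52 in the frame of seat between -0.003 and 0.013 m and angle between wheel52's own z axis and vertical below 0.08 rad), for 0.2 s.
5. the 44 mm wheel is down on the post (horizontal distance between wheel44 and seat below 0.004 m and z of wheel44 in the frame of seat between -0.003 and 0.023 m and angle between wheel44's own z axis and vertical below 0.08 rad), for 0.2 s.
6. the 36 mm wheel is down on the post (horizontal distance between wheel36 and seat below 0.004 m and z of wheel36 in the frame of seat between -0.003 and 0.023 m and angle between wheel36's own z axis and vertical below 0.08 rad), for 0.2 s.
7. the clamp plate is down on the post (horizontal distance between clamp and seat below 0.004 m and z of clamp in the frame of seat between -0.003 and 0.033 m and angle between clamp's own z axis and vertical below 0.08 rad), for 0.2 s.
8. the pin is through the eye, its shoulder against the post (horizontal distance between pin and eye below 0.006 m and z of pin in the frame of eye between -0.005 and 0.004 m and angle between the x axis of pin and the x axis of eye, either way round below 0.25 rad), for 0.2 s.
At the end, for the whole second after the job is handed in: Worn wheel in the tray; all new wheels present on the post (within 4 mm of its axis, tilt under 0.08 rad), largest lowest, clamp plate on top, all fully down; pin through the eye, its origin within 6 mm of the post axis, along the eye within 0.25 rad; all at rest (all of step 2 and all of step 3 and all of step 4 and all of step 5 and all of step 6 and all of step 7 and all of step 8 and linear speed of each of wheel60, wheel52, wheel44, wheel36, clamp, pin, worn below 0.02 m/s and z of each of wheel52, wheel44, wheel36, clamp in the frame of wheel60 above 0.007 m and z of each of wheel44, wheel36, clamp in the frame of wheel52 above 0.007 m and z of each of wheel36, clamp in the frame of wheel44 above 0.007 m and z of clamp in the frame of wheel36 above 0.007 m); the robot touches nothing.
It fails at once if a bystander is shoved more than 5 cm (distance of any of charcoal, firebrick, bangle, jar, hammer, spool, fluxpot from where it was at the start of the episode above 0.05 m).
Of wheel60, wheel52, wheel44, wheel36 only 2 to 3 are there at a start; the rules pass over those that are not, and their reading is None.
At some moment in a run one of wheel60, wheel52, wheel44, wheel36, clamp may be knocked a few centimetres aside while the robot is not near it.
It also fails if it takes over 210 s, if anything falls off the work surface, if the arm or the gripper's body presses on something with over 40 N, if the wrist force passes 120 N, or if a joint passes its speed limit or range.

## Working session

There is one attempt and no reset: what is moved stays moved. The work goes in short steps, Python scripts to look and compute and a tool call to move; the robot and the scene stay as the last step left them, time stands still between calls to the robot, and variables do not carry over. Pictures are saved under pics/ and viewed, and the job is handed in when it is done.

Besides the shell and the picture viewer there is one more tool, called after "Emit:" as name(argument=value, ...) on one line, values as JSON. apply_moves: Moves the arm, as the interface text tells. Its arguments: {"type":"object","properties":{"moves":{"type":"string"},"force":{"type":"number"}},"required":["moves"]}

```bash
ls; mkdir -p pics; cat > h.py <<'E'
import numpy as np, cv2
from bench import robot, cams, close_job
def cap(n, save=None):
    c=cams.capture(n); 
    for k in("K","R","t","dist_coeffs"): c[k]=np.array(c[k],float)
    c["t"]=c["t"].ravel(); c["pixels"]=np.array(c["pixels"],np.uint8)
    if save: cv2.imwrite("pics/"+save,c["pixels"][:,:,::-1])
    return c
def ray(c,uv):
    p=cv2.undistortPoints(np.array(uv,float).reshape(-1,1,2),c["K"],c["dist_coeffs"]).reshape(-1,2)
    d=np.c_[p,np.ones(len(p))]@c["R"]; o=-c["R"].T@c["t"]
    return o,d
def onz(c,uv,z):
    o,d=ray(c,uv); s=(z-o[2])/d[:,2]; return o+d*s[:,None]
def proj(c,X):
    return cv2.projectPoints(np.array(X,float).reshape(-1,1,3),cv2.Rodrigues(c["R"])[0],c["t"],c["K"],c["dist_coeffs"])[0].reshape(-1,2)
E
python3 - <<'E'
from h import *
np.set_printoptions(precision=4,suppress=True)
print(robot.observe())
for n in("top","side"):
    c=cap(n,n+"0.png"); print(n,c["K"].tolist(),c["dist_coeffs"],-c["R"].T@c["t"],c["R"][2])
E
```

```text
pics
{'clock': 0.0, 'q': array([-1.3571,  0.3595,  1.5115, -0.    ,  1.2725, -0.1151]), 'dq': array([-0.0003,  0.0001,  0.0003, -0.0021,  0.0007,  0.0013]), 'effort': array([ -0.0004, -52.7621, -27.8622,  -0.0006,   0.0132,   0.    ]), 'ee_pos': array([ 0.1936, -0.5672,  0.2304]), 'tcp_rot': array([ 0.4119,  0.5756, -0.411 ,  0.5746]), 'contact_force': array([0.1286, 0.4309, 0.0389]), 'ft_torque': array([-0.0363, -0.0175, -0.033 ]), 'finger_gap': 0.08568225940718491}
top [[492.2130439045583, 0.0, 247.22023102097162], [0.0, 492.2130439045583, 194.26017774220074], [0.0, 0.0, 1.0]] [-0.0539  0.      0.      0.      0.    ] [ 0.3657 -0.0017  1.4988] [ 0.1318  0.0006 -0.9913]
side [[364.253083378865, 0.0, 254.38291716991546], [0.0, 364.253083378865, 188.88715983184738], [0.0, 0.0, 1.0]] [-0.0976  0.      0.      0.      0.    ] [0.272  0.8227 0.8789] [ 0.2356 -0.6897 -0.6847]
```

View pics/top0.png

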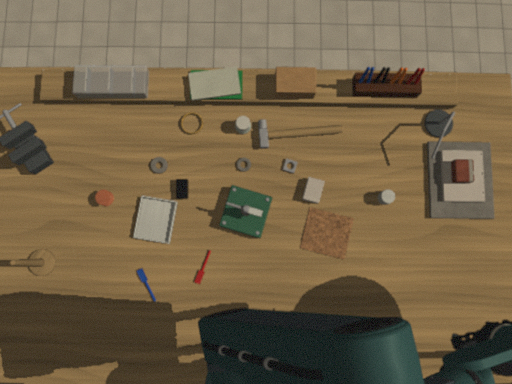

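View pics/side0.png

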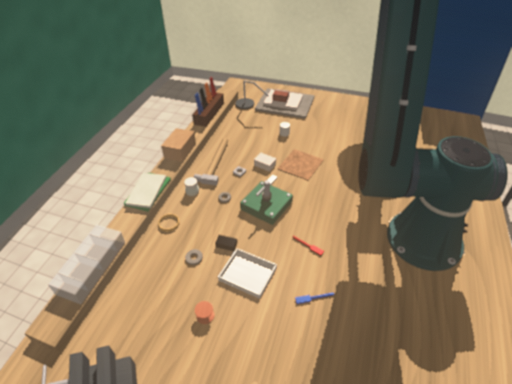

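The top view shows the spindle at (246,211), wheel candidates at (159,165) and (243,164), a square plate at (290,166), the tray at (155,220) and the mat at (327,233). Next I'll enlarge these.

```bash
python3 - <<'E'
from h import *
np.set_printoptions(precision=4,suppress=True)
c=cap("top")
im=c["pixels"][:,:,::-1]
cv2.imwrite("pics/top1.png",cv2.resize(im[110:290,95:365],None,fx=2.95,fy=2.95,interpolation=cv2.INTER_CUBIC))
s=cap("side")
cv2.imwrite("pics/side1.png",cv2.resize(s["pixels"][130:330,150:350,::-1],None,fx=3,fy=3,interpolation=cv2.INTER_CUBIC))
for n,uv,z in [("w1",(159,165),.01),("w2",(243,164),.01),("cl",(290,166),.01),("spin",(246,211),.035),("tray",(155,220),.018),("mat",(327,233),.004)]: print(n,onz(c,[uv],z))
E
```

```text
w1 [[0.6514 0.2721 0.01  ]]
w2 [[0.6574 0.0134 0.01  ]]
cl [[ 0.653  -0.1313  0.01  ]]
spin [[0.5099 0.0023 0.035 ]]
tray [[0.4809 0.2768 0.018 ]]
mat [[ 0.4487 -0.2445  0.004 ]]
```

View pics/top1.png

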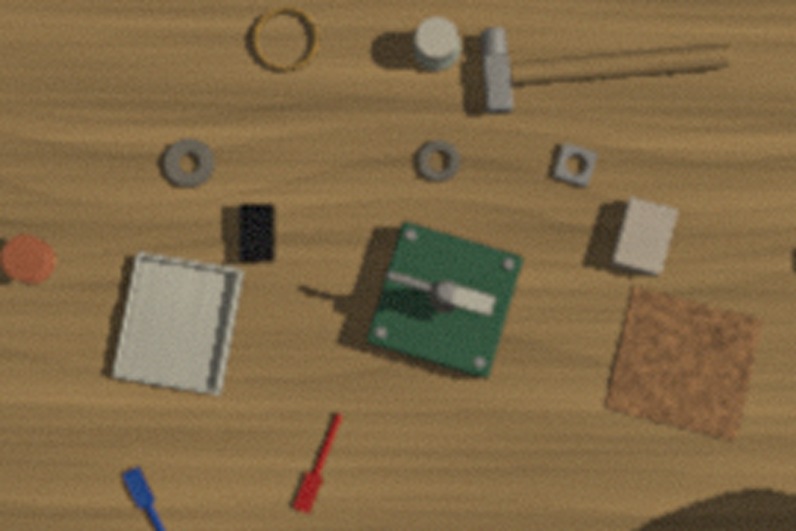

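View pics/side1.png

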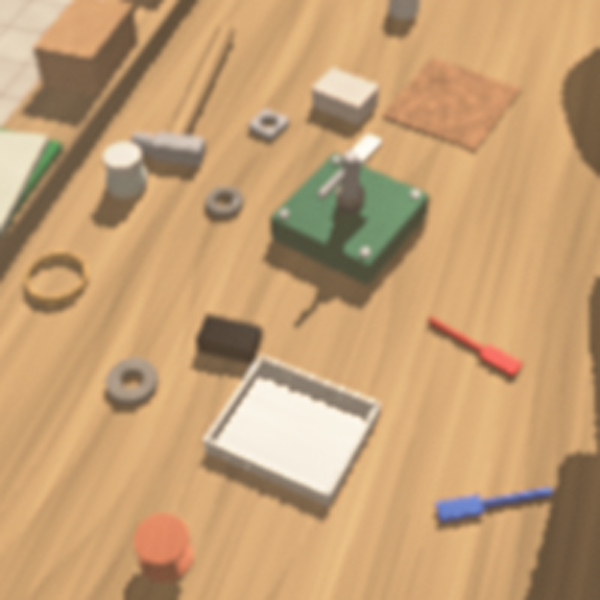

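The enlarged crop shows one steel pin, in the post with its handle on the right. The blue pin-like object at (147,283) and the red one at (203,267) are decoys. There are two wheels and the clamp. Now I'll measure them precisely.

```bash
cat >> h.py <<'E'
def blob(c,uv,win,thr=28):
    """blob differing from wood (hue/sat based): low-saturation mask near uv"""
    hsv=cv2.cvtColor(c["pixels"],cv2.COLOR_RGB2HSV)
    m=(hsv[...,1]<thr_s).astype(np.uint8)
    return m
def graymask(c,smax):
    f=c["pixels"].astype(int); mx=f.max(2); mn=f.min(2)
    return (((mx-mn)/(mx+1.))<smax).astype(np.uint8)
E
python3 - <<'E'
from h import *
np.set_printoptions(precision=4,suppress=True)
T=cap("top");S=cap("side")
t=T["pixels"].astype(int); s=S["pixels"].astype(int)
def sat(f): return (f.max(2)-f.min(2))/(f.max(2)+1.)
for n,c,f,uvs in(("top",T,t,{"w1":(159,165),"w2":(243,164),"cl":(290,166)}),("side",S,s,{"w1":(193.5,257),"w2":(224.5,197),"cl":(239,171)})):
    for k,(u,v) in uvs.items():
        sub=sat(f)[int(v)-12:int(v)+13,int(u)-12:int(u)+13]
        bg=np.median(sub[[0,-1]]); m=(sub<0.75*bg).astype(np.uint8)
        cs,_=cv2.findContours(m,cv2.RETR_EXTERNAL,cv2.CHAIN_APPROX_NONE)
        q=max(cs,key=cv2.contourArea)
        hull=np.zeros_like(m); cv2.drawContours(hull,[q],-1,1,-1)
        M=cv2.moments(hull,True); cu=M["m10"]/M["m00"]+int(u)-12; cv=M["m01"]/M["m00"]+int(v)-12
        X=onz(c,[(cu,cv)],.006)[0]
        e=cv2.fitEllipse(q); 
        mpp=np.linalg.norm(onz(c,[(cu+1,cv)],.006)-X)
        print(n,k,round(bg,2),cu,cv,X,"area diam mm",1e3*2*np.sqrt(M["m00"]/np.pi)*mpp, "ell",e[1], np.array(e[1])*mpp*1e3)
# green
for n,c,f in(("top",T,t),("side",S,s)):
    g=((f[...,1]>f[...,0]*1.25)&(f[...,1]>f[...,2]*1.1)).astype(np.uint8)
    x0,x1,y0,y1=(200,300,170,250) if n=="top" else (225,310,160,235)
    gm=np.zeros_like(g); gm[y0:y1,x0:x1]=g[y0:y1,x0:x1]
    cs,_=cv2.findContours(gm,cv2.RETR_EXTERNAL,cv2.CHAIN_APPROX_NONE); q=max(cs,key=cv2.contourArea)
    r=cv2.minAreaRect(q); b=cv2.boxPoints(r); print(n,"green",r); print(onz(c,b,.035))
    fill=np.zeros_like(g); cv2.drawContours(fill,[q],-1,1,-1)
    wh=(fill>0)&(sat(f)<.25)&(f.max(2)>100)
    k,l,st,ce=cv2.connectedComponentsWithStats(wh.astype(np.uint8))
    for i in range(1,k): print(st[i],ce[i],onz(c,[ce[i]],.036))
E
```

```text
top w1 0.48 158.38427947598254 164.75545851528383 [0.6529 0.2748 0.006 ] area diam mm 52.934837523512364 ell (15.341708183288574, 17.162578582763672) [47.5601 53.2049]
top w2 0.48 243.05454545454546 164.04242424242423 [0.6581 0.0132 0.006 ] area diam mm 44.72032700489474 ell (12.780964851379395, 14.530071258544922) [39.4341 44.8307]
top cl 0.47 289.3 165.3764705882353 [ 0.6557 -0.1295  0.006 ] area diam mm 45.43889100760934 ell (13.666729927062988, 14.646453857421875) [42.2098 45.2356]
side w1 0.44 193.34634146341463 256.61951219512196 [0.6541 0.2733 0.006 ] area diam mm 47.97402491773336 ell (14.273591041564941, 16.43400001525879) [42.3845 48.7997]
side w2 0.44 224.37373737373738 196.65656565656565 [0.6587 0.0106 0.006 ] area diam mm 38.64431673784523 ell (9.462014198303223, 11.390094757080078) [32.5684 39.2049]
side cl 0.44 238.75510204081633 170.9387755102041 [ 0.6576 -0.1319  0.006 ] area diam mm 41.38678375645574 ell (9.444005012512207, 11.776906967163086) [34.9905 43.634 ]
top green ((245.32568359375, 211.2477264404297), (42.3359260559082, 42.431705474853516), 16.69924545288086
[... 1172 characters left out ...]
-0.0128  0.036 ]]
[281 200   2   3   3] [281.3333 201.    ] [[0.4601 0.0026 0.036 ]]
[276 205   2   1   2] [276.5 205. ] [[0.4703 0.0248 0.036 ]]
[271 206   2   2   3] [271.6667 206.3333] [[0.4836 0.0351 0.036 ]]
[274 206   1   1   1] [274. 206.] [[0.4768 0.0315 0.036 ]]
[276 207   1   1   1] [276. 207.] [[0.4695 0.0339 0.036 ]]
[274 208   1   2   2] [274.  208.5] [[0.4738 0.0421 0.036 ]]
[266 210   2   3   3] [266.3333 211.    ] [[0.494  0.0599 0.036 ]]
[269 211   2   1   2] [269.5 211. ] [[0.4844 0.0569 0.036 ]]
[273 211   1   1   1] [273. 211.] [[0.4738 0.0536 0.036 ]]
[274 213   2   3   4] [274.25 213.75] [[0.4668 0.0639 0.036 ]]
[268 214   1   1   1] [268. 214.] [[0.4853 0.0707 0.036 ]]
```

```bash
cat >> h.py <<'E'
from scipy.spatial.transform import Rotation as Ro
def plan(target,jawdeg,ref=None):
    """tool shift (mm) to target and turn so tool z is along world angle jawdeg (mod 180)"""
    o=robot.observe(); R=Ro.from_quat(o["tcp_rot"]).as_matrix(); p=np.array(o["ee_pos"])
    d=R.T@(np.array(target)-p)*1e3
    a=np.degrees(np.arctan2(R[1,2],R[0,2])); w=(jawdeg-a+90)%180-90
    dn=R[2,0]
    print("pos",p.round(4),"tool x",R[:,0].round(4),"y",R[:,1].round(3),"z",R[:,2].round(3))
    print("jaw now %.2f deg; turn about tool x (rad): %.4f (shift computed BEFORE turn)"%(a,np.radians(w)*np.sign(dn)))
    ang=np.radians(w)*np.sign(dn); R2=R@Ro.from_rotvec([ang,0,0]).as_matrix()
    print("shift before turn",d.round(1)," after turn",(R2.T@(np.array(target)-p)*1e3).round(1),"gap",round(o["finger_gap"],4),"F",np.round(o["contact_force"],1),"q",np.round(o["q"],2),"t",o["clock"])
E
python3 - <<'E'
from h import *
plan([.5037,-.0217,.20],73.7+90)
E
```

```text
pos [ 0.1937 -0.5676  0.231 ] tool x [-2.e-04  7.e-04 -1.e+00] y [0.946 0.323 0.   ] z [ 0.323 -0.946 -0.001]
jaw now -71.16 deg; turn about tool x (rad): -0.9575 (shift computed BEFORE turn)
shift before turn [  31.3  469.7 -416.5]  after turn [ 31.3 611.  144.4] gap 0.0856 F [-0.2 -1.1  0.3] q [-1.36  0.36  1.51 -0.    1.27 -0.12] t 0.3
```

Emit:
apply_moves(moves="85 2 20 -18 0;85 2 29 -26 0;85 2 29 -26 0;85 2 29 -26 0;85 2 29 -26 0;85 2 29 -26 0;85 2 29 -26 0;85 2 29 -26 0;85 2 29 -26 0;85 2 29 -26 0;85 2 29 -26 0;85 2 29 -26 0", force=60)

```text
clock: 1.3
ee_pos: [0.417, -0.1689, 0.2075]
tcp_rot: [0.412, 0.575, -0.411, 0.575]
contact_force: [1.0, -1.2, 1.3]
finger_gap: 0.0853
```

Emit:
apply_moves(moves="85 0 29 -26 0;85 0 29 -26 0;85 0 29 -26 0;85 0 29 -26 0;85 0 14 -8 -0.12;85 0 0 0 -0.12;85 0 0 0 -0.12;85 0 0 0 -0.12;85 0 0 0 -0.12;85 0 0 0 -0.12;85 0 0 0 -0.12;85 0 0 0 -0.1175")

```text
clock: 2.3
ee_pos: [0.5033, -0.0226, 0.2073]
tcp_rot: [0.098, 0.7, -0.098, 0.7]
contact_force: [-0.3, -0.2, -0.1]
finger_gap: 0.0849
```

```bash
python3 - <<'E'
from h import *
plan([.5037,-.0217,.150],73.7+90)
cap("top","top2.png");cap("side","side2.png")
E
```

```text
pos [ 0.5033 -0.0226  0.2073] tool x [-0.e+00  1.e-04 -1.e+00] y [0.275 0.961 0.   ] z [ 0.961 -0.275 -0.   ]
jaw now -15.96 deg; turn about tool x (rad): 0.0060 (shift computed BEFORE turn)
shift before turn [57.3  1.   0.2]  after turn [57.3  1.   0.2] gap 0.0849 F [-0.3 -0.2 -0.1] q [-0.18  0.25  1.74  0.    1.15  0.1 ] t 2.3
```

View pics/top2.png

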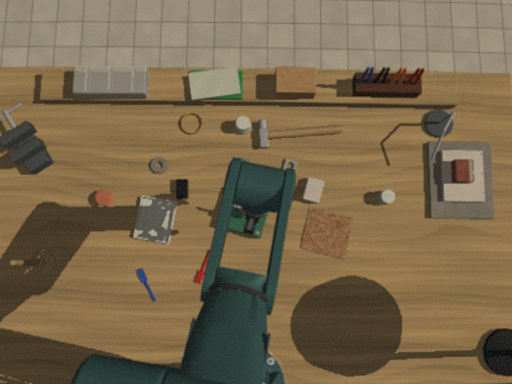

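View pics/side2.png

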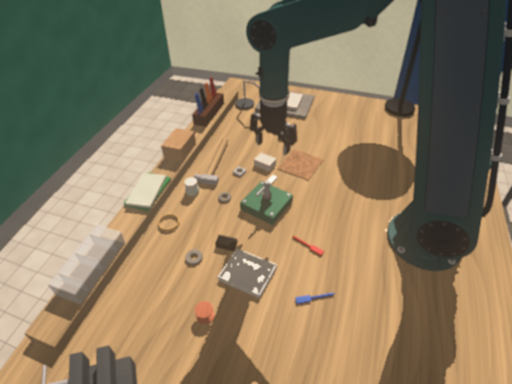

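Only two wheels are present (the 52 and 44 mm ones, at (158,165) and (243,164)). The regions the arm hid earlier are now visible and hold no third wheel. Next I'll descend on the pin handle.

Emit:
apply_moves(moves="50 20 1 0 0.006;50 25 0 0 0;50 25 0 0 0;50 25 0 0 0;50 15 0 0 0;50 9 0 0 0;50 0 0 0 0;50 0 0 0 0")

```text
clock: 3.07
ee_pos: [0.5037, -0.0217, 0.0884]
tcp_rot: [0.103, 0.7, -0.103, 0.699]
contact_force: [0.5, 0.0, 0.9]
finger_gap: 0.0497
```

```bash
python3 - <<'E'
from h import *
plan([.5037,-.0217,.088],73.7+90)
s=cap("side")
cv2.imwrite("pics/s3.png",cv2.resize(s["pixels"][120:240,200:340,::-1],None,fx=5,fy=5,interpolation=cv2.INTER_CUBIC))
E
```

```text
pos [ 0.5037 -0.0217  0.0884] tool x [-3.e-04  1.e-04 -1.e+00] y [0.288 0.958 0.   ] z [ 0.958 -0.288 -0.   ]
jaw now -16.74 deg; turn about tool x (rad): -0.0077 (shift computed BEFORE turn)
shift before turn [ 0.4  0.  -0. ]  after turn [ 0.4  0.  -0. ] gap 0.0497 F [0.5 0.  0.9] q [-0.18  0.41  1.87  0.    0.87  0.11] t 3.0667
```

View pics/s3.png

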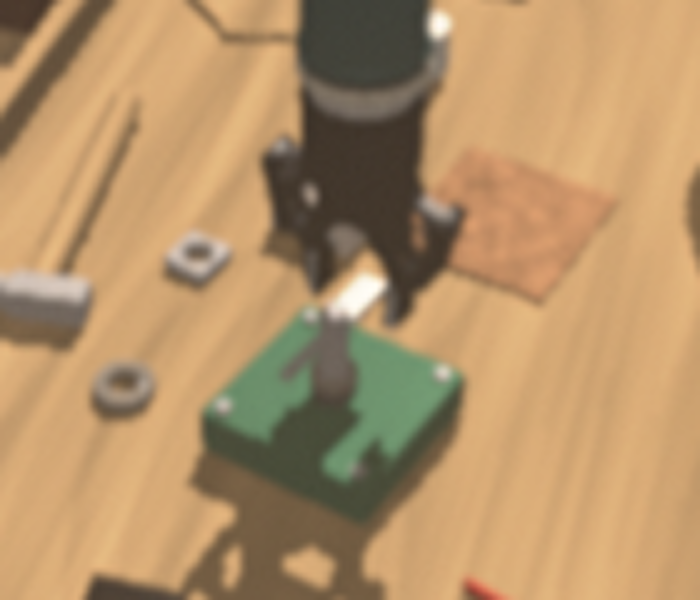

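The fingers straddle the bright handle at crop (355,298). Closing gently.

Emit:
apply_moves(moves="17 0 0 0 0;17 0 0 0 0;15 0 0 0 0;15 0 0 0 0;15 0 0 0 0;15 0 0 0 0;15 0 0 0 0;15 0 0 0 0", force=30)

```text
clock: 3.78
ee_pos: [0.5044, -0.0219, 0.0891]
tcp_rot: [0.102, 0.699, -0.102, 0.7]
contact_force: [-0.3, -0.1, 6.5]
finger_gap: 0.0171
```

```bash
python3 - <<'E'
from h import *
plan([.5037,-.0217,.088],73.7+90)
s=cap("side")
cv2.imwrite("pics/s4.png",cv2.resize(s["pixels"][150:220,230:320,::-1],None,fx=8,fy=8,interpolation=cv2.INTER_CUBIC))
E
```

```text
pos [ 0.5044 -0.0219  0.0891] tool x [ 1.8e-03 -2.0e-04 -1.0e+00] y [0.287 0.958 0.   ] z [ 0.958 -0.287  0.002]
jaw now -16.65 deg; turn about tool x (rad): -0.0061 (shift computed BEFORE turn)
shift before turn [ 1.1 -0.  -0.7]  after turn [ 1.1 -0.  -0.7] gap 0.0171 F [-0.3 -0.1  6.5] q [-0.18  0.41  1.87  0.    0.87  0.11] t 3.7833
```

View pics/s4.png

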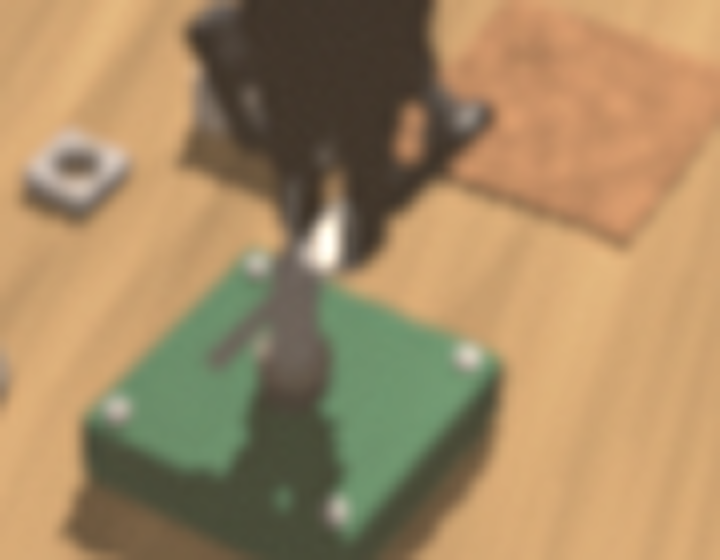

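Emit:
apply_moves(moves="12 0 0 0 0;12 -1 0 0 0;12 -1 0 0 0;12 0 -5 0 0;12 0 -8 0 0;12 0 -10 0 0;12 0 -12 0 0;12 0 -14 0 0;12 0 -14 0 0;12 0 -14 0 0;12 0 -8 0 0;12 0 0 0 0", force=60)

```text
clock: 4.83
ee_pos: [0.4785, -0.1051, 0.0902]
tcp_rot: [0.103, 0.7, -0.103, 0.699]
contact_force: [0.6, -0.2, -0.7]
finger_gap: 0.0162
```

```bash
python3 - <<'E'
from h import *
plan([.4487,-.2445,.1],73.7+90)
s=cap("side")
cv2.imwrite("pics/s5.png",cv2.resize(s["pixels"][130:220,230:350,::-1],None,fx=6,fy=6,interpolation=cv2.INTER_CUBIC))
E
```

```text
pos [ 0.4785 -0.1051  0.0902] tool x [-4.e-04 -2.e-04 -1.e+00] y [ 0.289  0.957 -0.   ] z [ 0.957 -0.289 -0.   ]
jaw now -16.78 deg; turn about tool x (rad): -0.0084 (shift computed BEFORE turn)
shift before turn [  -9.7 -142.1   11.7]  after turn [  -9.7 -142.2   10.5] gap 0.0162 F [ 0.6 -0.2 -0.7] q [-0.36  0.39  1.9  -0.    0.86 -0.06] t 4.8333
```

View pics/s5.png

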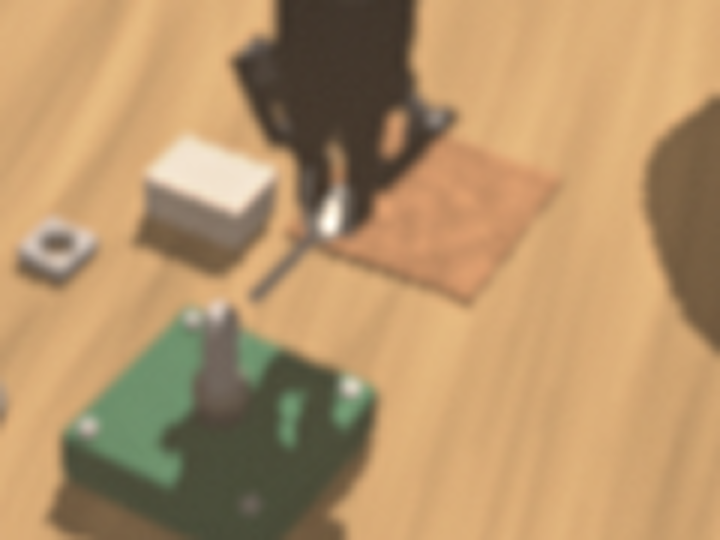

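The pin is clear of the eye: the rod tip is at crop (257,298) and the post stands bare at (218,315). Now carrying it to the mat.

```bash
python3 - <<'E'
from h import *
plan([.439,-.277,.03],73.7+90)
E
```

```text
pos [ 0.4788 -0.1042  0.0902] tool x [-2.e-04  2.e-04 -1.e+00] y [0.289 0.957 0.   ] z [ 0.957 -0.289 -0.   ]
jaw now -16.78 deg; turn about tool x (rad): -0.0084 (shift computed BEFORE turn)
shift before turn [  60.2 -176.9   11.8]  after turn [  60.2 -177.    10.3] gap 0.0159 F [-1.  -0.3 -0.8] q [-0.36  0.39  1.9   0.    0.86 -0.06] t 4.8833
```

Emit:
apply_moves(moves="12 0 -15 1 0;12 0 -25 2 0;12 0 -30 2 0;12 0 -30 2 0;12 0 -30 2 0;12 0 -27 2 0;12 10 -20 1 0;12 20 0 0 0;12 20 0 0 0;12 10 0 0 0;12 0 0 0 0")

```text
clock: 5.8
ee_pos: [0.4386, -0.2746, 0.0283]
tcp_rot: [0.103, 0.701, -0.101, 0.698]
contact_force: [-0.7, -0.1, -1.2]
finger_gap: 0.0164
```

```bash
python3 - <<'E'
from h import *
plan([.439,-.277,.008],73.7+90)
s=cap("side")
cv2.imwrite("pics/s6.png",cv2.resize(s["pixels"][110:200,250:370,::-1],None,fx=6,fy=6,interpolation=cv2.INTER_CUBIC))
E
```

```text
pos [ 0.4386 -0.2746  0.0283] tool x [-0.0034  0.0032 -1.    ] y [0.286 0.958 0.002] z [ 0.958 -0.286 -0.004]
jaw now -16.64 deg; turn about tool x (rad): -0.0059 (shift computed BEFORE turn)
shift before turn [20.3 -2.2  1.1]  after turn [20.3 -2.2  1.1] gap 0.0164 F [-0.7 -0.1 -1.2] q [-0.69  0.52  1.88  0.    0.75 -0.4 ] t 5.8
```

View pics/s6.png

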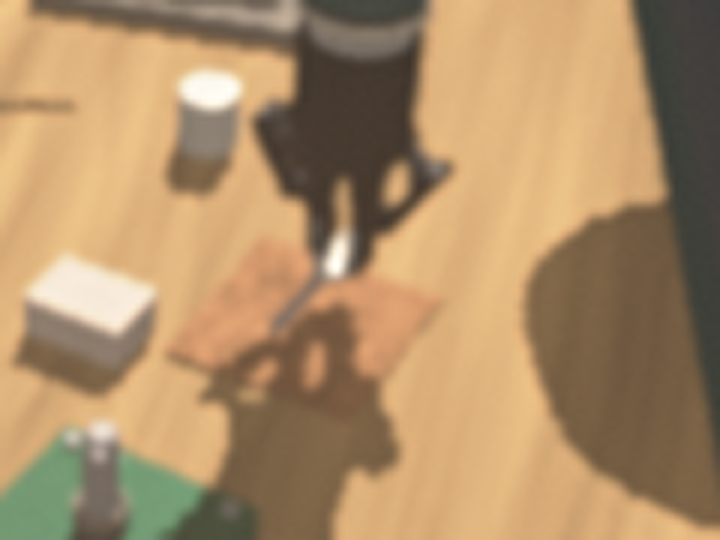

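Emit:
apply_moves(moves="12 8 0 0 0;12 7 0 0 0;12 3 0 0 0;12 2 0 0 0;12 0 0 0 0;12 0 0 0 0")

```text
clock: 6.35
ee_pos: [0.4401, -0.2761, 0.0104]
tcp_rot: [0.102, 0.7, -0.102, 0.7]
contact_force: [-0.1, -0.2, -1.2]
finger_gap: 0.0161
```

Emit:
apply_moves(moves="12 2 0 0 0;12 1 0 0 0;12 1 0 0 0;12 0 0 0 0")

```text
clock: 6.68
ee_pos: [0.4399, -0.2761, 0.0062]
tcp_rot: [0.102, 0.7, -0.102, 0.7]
contact_force: [-0.1, -0.2, -0.8]
finger_gap: 0.0164
```

Emit:
apply_moves(moves="12 1 0 0 0;12 1 0 0 0;12 1 0 0 0;12 0 0 0 0")

```text
clock: 7.02
ee_pos: [0.4401, -0.2763, 0.0044]
tcp_rot: [0.102, 0.7, -0.102, 0.7]
contact_force: [-3.2, 2.6, 14.1]
finger_gap: 0.0161
```

Contact. Releasing gently and rising.

Emit:
apply_moves(moves="25 -1 0 0 0;30 0 0 0 0;40 0 0 0 0;40 -5 0 0 0;40 -15 0 0 0;40 -30 0 0 0;40 -35 0 0 0;40 -35 0 0 0;40 -25 0 0 0")

```text
clock: 7.77
ee_pos: [0.4405, -0.2766, 0.1521]
tcp_rot: [0.102, 0.699, -0.103, 0.7]
contact_force: [-0.2, -0.5, -0.6]
finger_gap: 0.04
```

```bash
python3 - <<'E'
from h import *
plan([.511,.0033,.15],73.7+90)
s=cap("side")
cv2.imwrite("pics/s7.png",cv2.resize(s["pixels"][130:220,230:350,::-1],None,fx=6,fy=6,interpolation=cv2.INTER_CUBIC))
s=cap("top")
cv2.imwrite("pics/t7.png",cv2.resize(s["pixels"][130:270,210:370,::-1],None,fx=4,fy=4,interpolation=cv2.INTER_CUBIC))
E
```

```text
pos [ 0.4405 -0.2766  0.1521] tool x [ 0.0017 -0.0013 -1.    ] y [ 0.286  0.958 -0.001] z [ 0.958 -0.286  0.002]
jaw now -16.64 deg; turn about tool x (rad): -0.0060 (shift computed BEFORE turn)
shift before turn [  1.9 288.3 -12.6]  after turn [  1.9 288.4 -10.9] gap 0.04 F [-0.2 -0.5 -0.6] q [-0.69  0.33  1.78  0.    1.03 -0.4 ] t 7.7667
```

View pics/s7.png

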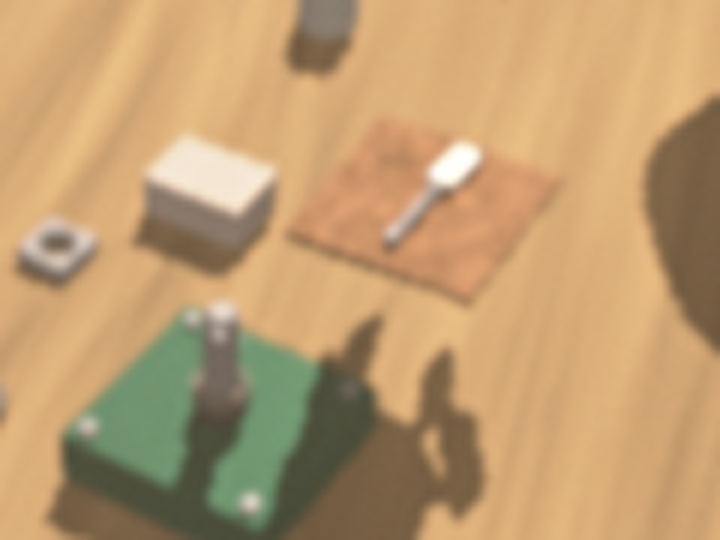

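View pics/t7.png

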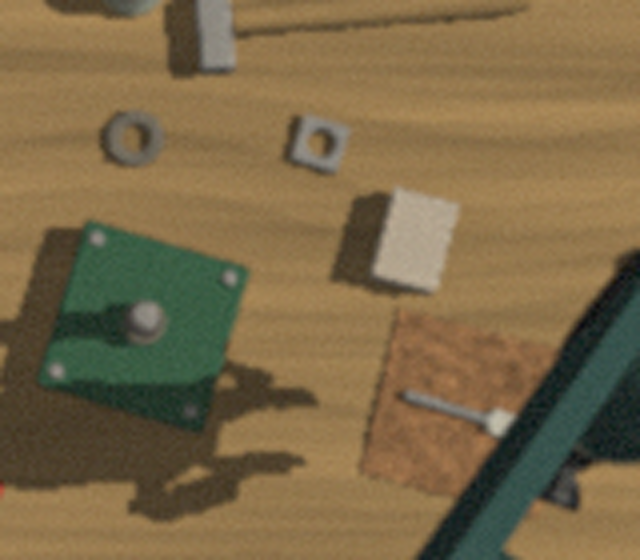

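The pin lies on the mat, in the side crop from (390,240) to (460,165). Next I'll measure the post top from both views.

```bash
python3 - <<'E'
from h import *
np.set_printoptions(precision=4,suppress=True)
def sat(f): f=f.astype(int);return (f.max(2)-f.min(2))/(f.max(2)+1.)
t=cap("top");s=cap("side")
p=t["pixels"][200:222,236:258]
print(p.max(2)); print((sat(p)*100).astype(int))
p=s["pixels"][176:202,258:276]
print(p.max(2)); print((sat(p)*100).astype(int))
print(proj(t,[[.511,.0033,.108],[.511,.0033,.057]]),proj(s,[[.511,.0033,.108],[.511,.0033,.057]]))
E
```

```text
[[ 92  93  93  94  93  96  93  89  91  92  91  95  90  92  93  90  96  93
   90  94  92  94]
 [ 91  88  91  94  90  93  96  92  95  91  93  93  92  94  91  92  93  95
   93  97  91  95]
 [ 92  96  93  91  89  88  91  88  90  89  91  93  95  97  89  90  92  93
   89  95  93  92]
 [ 94  89  89  96  93  96  91  92  94  90  90  94  96  95  91  90  95  94
  101  92  97  98]
 [ 91  88  90  92  91  94  87  91  89  94 100  93  95  90  91  93  96  98
   91  91  96  87]
 [ 88  80  84  84  83  82  84  87  88 107 107 111 104  98  92  94  89  92
   95  91  92  86]
 [ 82  68  54  55  56  60  61  85 107 125 129 133 129 112  97  94  90  96
   98  95  87  97]
 [ 63  49  53  41  52  55  67 100 128 136 140 145 146 132 109  94  91  93
   89  99  86  94]
 [ 51  49  52  55  57  60  72 105 134 142 147 144 145 141 112  96  89  94
   91  94  91  96]
 [ 49  42  50  57  53  58  65 101 128 137 142 146 143 125 109 107  96  93
   90  95  95  97]
 [ 53  50  48  48  54  56  64  83 113 126 141 143 143 116 103 101  91  91
   93  89  94  91]
 [ 47  53  46  53  53  51  52  69  93 108 122 131 125 100  98 103  94  90
   
[... 5285 characters left out ...]
 21 17 17 18 18 18 17 15 20 22 24 25 25 25]
 [24 24 24 22 18 17 18 18 18 18 18 18 16 21 24 25 25 25]
 [24 24 23 21 17 20 20 18 18 18 18 19 17 19 22 24 24 25]
 [24 25 24 21 18 21 19 18 18 18 18 20 19 18 23 25 24 24]
 [24 24 24 22 18 23 21 20 19 20 20 21 21 19 24 25 25 25]
 [24 25 25 23 19 24 24 22 21 22 22 23 20 20 24 25 25 24]
 [24 25 24 24 21 24 25 25 24 24 25 24 19 23 25 25 25 25]
 [24 24 24 24 21 24 26 25 25 25 26 25 20 23 24 25 25 25]
 [25 24 24 24 22 25 25 26 26 26 25 21 22 24 24 25 24 25]
 [25 25 24 24 22 26 25 24 24 25 23 21 24 24 24 25 24 25]
 [25 25 25 24 23 23 22 22 25 25 22 23 24 25 25 25 24 25]]
[[245.6091 208.0773]
 [245.649  209.8792]] [[266.4878 181.6839]
 [266.3729 193.3265]]
```

```bash
python3 - <<'E'
from h import *
np.set_printoptions(precision=4,suppress=True)
t=cap("top")
print(onz(t,[(246.4,208.4)],.108))
plan([.511,.0015,.15],73.7)
E
```

```text
[[0.5101 0.001  0.108 ]]
pos [ 0.4395 -0.2758  0.1489] tool x [-0.0006  0.0006 -1.    ] y [0.286 0.958 0.   ] z [ 0.958 -0.286 -0.001]
jaw now -16.64 deg; turn about tool x (rad): 1.5648 (shift computed BEFORE turn)
shift before turn [ -1.  286.1 -11. ]  after turn [  -1.    -9.2 -286.2] gap 0.0396 F [ 0.3 -0.  -0.1] q [-0.69  0.34  1.78  0.    1.02 -0.4 ] t 8.0167
```

Emit:
apply_moves(moves="40 -2 15 0 0;40 0 25 -1 0.11;40 0 0 0 0.12;40 0 0 0 0.12;40 0 0 0 0.12;40 0 0 0 0.12;40 0 0 0 0.12;40 0 0 0 0.12;40 0 0 0 0.12;40 0 0 0 0.12;40 0 0 0 0.12;40 0 0 0 0.12")

```text
clock: 9.02
ee_pos: [0.4492, -0.2367, 0.1493]
tcp_rot: [-0.509, -0.492, 0.509, -0.49]
contact_force: [0.9, -0.0, -1.0]
finger_gap: 0.0402
```

Emit:
apply_moves(moves="40 0 0 0 0.12;40 0 0 0 0.12;40 0 -1 0 0.11;40 0 -1 -20 0;40 0 -1 -32 0;40 0 -1 -32 0;40 0 -1 -32 0;40 0 -1 -32 0;40 0 -1 -32 0;40 0 -1 -32 0;40 0 -1 -25 0;40 0 0 0 0")

```text
clock: 10.02
ee_pos: [0.5299, -0.0102, 0.1495]
tcp_rot: [-0.584, -0.399, 0.585, -0.396]
contact_force: [-0.7, 0.2, -0.2]
finger_gap: 0.0401
```

```bash
python3 - <<'E'
from h import *
plan([.5107,.0015,.085],73.7)
E
```

```text
pos [ 0.5299 -0.0102  0.1495] tool x [-0.0026  0.0023 -1.    ] y [ 0.93  -0.368 -0.003] z [-0.368 -0.93  -0.001]
jaw now -111.58 deg; turn about tool x (rad): -0.0922 (shift computed BEFORE turn)
shift before turn [ 64.5 -21.9  -3.7]  after turn [ 64.5 -21.5  -5.7] gap 0.0401 F [-0.7  0.2 -0.2] q [-0.15  0.35  1.75  0.    1.04  1.8 ] t 10.0167
```

Emit:
apply_moves(moves="40 0 0 0 -0.0922;40 0 -11 -3 0;40 0 -10.5 -2.7 0;40 0 0 0 0")

```text
clock: 10.35
ee_pos: [0.5067, -0.0017, 0.15]
tcp_rot: [-0.566, -0.424, 0.568, -0.421]
contact_force: [-0.2, -0.1, -0.5]
finger_gap: 0.0395
```

```bash
python3 - <<'E'
from h import *
plan([.5107,.0015,.085],73.7)
E
```

```text
pos [ 0.5067 -0.0017  0.15  ] tool x [-0.0056  0.0012 -1.    ] y [ 0.958 -0.286 -0.006] z [-0.286 -0.958  0.   ]
jaw now -106.61 deg; turn about tool x (rad): -0.0054 (shift computed BEFORE turn)
shift before turn [65.   3.3 -4.3]  after turn [65.   3.3 -4.2] gap 0.0395 F [-0.2 -0.1 -0.5] q [-0.14  0.32  1.8   0.    1.02  1.72] t 10.35
```

Emit:
apply_moves(moves="40 0 0 -3 0;40 0 0 0 0;40 0 0 0 0")

```text
clock: 10.6
ee_pos: [0.5122, 0.0, 0.1515]
tcp_rot: [0.567, 0.423, -0.566, 0.423]
contact_force: [0.3, -1.2, 0.1]
finger_gap: 0.0399
```

```bash
python3 - <<'E'
from h import *
plan([.5107,.0015,.085],73.7)
E
```

```text
pos [0.5122 0.     0.1515] tool x [ 7.e-04 -1.e-04 -1.e+00] y [ 0.959 -0.284  0.001] z [-0.284 -0.959 -0.   ]
jaw now -106.52 deg; turn about tool x (rad): -0.0038 (shift computed BEFORE turn)
shift before turn [66.5 -1.9 -1. ]  after turn [66.5 -1.9 -1. ] gap 0.0399 F [ 0.3 -1.2  0.1] q [-0.13  0.33  1.79  0.    1.02  1.72] t 10.6
```

Emit:
apply_moves(moves="40 15 -1.5 -1 -0.004;40 20 0 0 0;40 15 0 0 0;40 10 0 0 0;40 5 0 0 0;40 0 0 0 0;40 0 0 0 0")

```text
clock: 11.18
ee_pos: [0.511, 0.0015, 0.0866]
tcp_rot: [0.566, 0.424, -0.566, 0.424]
contact_force: [0.5, 0.6, 0.7]
finger_gap: 0.0401
```

Emit:
apply_moves(moves="25 0 0 0 0;25 0 0 0 0;22 0 0 0 0;22 0 0 0 0;15 0 0 0 0;15 0 0 0 0;15 0 0 0 0;15 0 0 0 0;15 0 0 0 0", force=20)

```text
clock: 11.93
ee_pos: [0.5122, 0.0038, 0.0874]
tcp_rot: [0.568, 0.424, -0.564, 0.424]
contact_force: [1.8, 11.7, 1.6]
finger_gap: 0.0185
```

```bash
python3 - <<'E'
from h import *
plan([.5107,.0015,.085],73.7)
E
```

```text
pos [0.5122 0.0038 0.0874] tool x [ 0.0034  0.0034 -1.    ] y [ 0.96  -0.281  0.002] z [-0.281 -0.96  -0.004]
jaw now -106.32 deg; turn about tool x (rad): -0.0003 (shift computed BEFORE turn)
shift before turn [ 2.4 -0.8  2.6]  after turn [ 2.4 -0.8  2.6] gap 0.0185 F [ 1.8 11.7  1.6] q [-0.13  0.42  1.86  0.01  0.87  1.72] t 11.9333
```

Emit:
apply_moves(moves="15 0 0 -1.5 0;15 0 0 -1.5 0;15 0 0 0 0;15 0 0 0 0;15 0 0 0 0")

```text
clock: 12.35
ee_pos: [0.5122, 0.004, 0.0873]
tcp_rot: [0.566, 0.424, -0.565, 0.425]
contact_force: [-0.4, -1.5, 7.5]
finger_gap: 0.0182
```

```bash
python3 - <<'E'
from h import *
plan([.5107,.0015,.085],73.7)
E
```

```text
pos [0.5122 0.004  0.0873] tool x [ 1.7e-03 -9.0e-04 -1.0e+00] y [ 0.96  -0.279  0.002] z [-0.279 -0.96   0.   ]
jaw now -106.22 deg; turn about tool x (rad): 0.0013 (shift computed BEFORE turn)
shift before turn [ 2.3 -0.8  2.8]  after turn [ 2.3 -0.8  2.8] gap 0.0182 F [-0.4 -1.5  7.5] q [-0.13  0.42  1.85 -0.    0.87  1.73] t 12.35
```

Emit:
apply_moves(moves="45 0 0 0 0;45 0 0 0 0;45 0 0 0 -0.11;45 0 0 0 -0.12;45 0 0 0 -0.12;45 0 0 0 -0.12;45 0 0 0 -0.12;45 0 0 0 -0.12;45 0 0 0 -0.12;45 0 0 0 -0.12;45 0 0 0 -0.12;45 0 0 0 -0.12")

```text
clock: 13.35
ee_pos: [0.5113, 0.0045, 0.0862]
tcp_rot: [0.229, 0.669, -0.229, 0.669]
contact_force: [0.3, -0.3, -0.3]
finger_gap: 0.0453
```

Emit:
apply_moves(moves="45 0 0 0 -0.12;45 0 0 0 -0.12;45 0 0 0 -0.12;45 0 0 0 -0.02;45 0 0 0 0;22 0 0 0 0;22 0 0 0 0;15 0 0 0 0;15 0 0 0 0;15 0 0 0 0;15 0 0 0 0;15 0 0 0 0")

```text
clock: 14.35
ee_pos: [0.5122, 0.0043, 0.0865]
tcp_rot: [0.1, 0.7, -0.1, 0.7]
contact_force: [2.7, -2.1, -1.2]
finger_gap: 0.0184
```

```bash
python3 - <<'E'
from h import *
plan([.5123,.0041,.085],163.7)
E
```

```text
pos [0.5122 0.0043 0.0865] tool x [ 1.2e-03 -2.0e-04 -1.0e+00] y [0.281 0.96  0.   ] z [ 0.96  -0.281  0.001]
jaw now -16.30 deg; turn about tool x (rad): -0.0000 (shift computed BEFORE turn)
shift before turn [ 1.5 -0.2  0.2]  after turn [ 1.5 -0.2  0.2] gap 0.0184 F [ 2.7 -2.1 -1.2] q [-0.13  0.42  1.85 -0.    0.87  0.16] t 14.35
```

Emit:
apply_moves(moves="50 0 0 0 0;50 0 0 0 0;50 10 0 0 0;50 10 0 0 0;50 10 0 0 0;50 7 0 0 0;50 2 0 0 0;50 0 0 0 0;50 0 0 0 0;28 0 0 0 0;28 0 0 0 0;25 0 0 0 0", force=30)

```text
clock: 15.35
ee_pos: [0.5119, 0.0045, 0.0479]
tcp_rot: [0.1, 0.7, -0.1, 0.7]
contact_force: [-0.2, -0.1, 2.8]
finger_gap: 0.0308
```

Emit:
apply_moves(moves="25 0 0 0 0;25 0 0 0 0;25 0 0 0 0")

```text
clock: 15.6
ee_pos: [0.5119, 0.0045, 0.0479]
tcp_rot: [0.1, 0.7, -0.1, 0.7]
contact_force: [-1.5, 0.1, 5.8]
finger_gap: 0.0304
```

Emit:
apply_moves(moves="22 -3 0 0 0;22 -8 0 0 0;22 -12 0 0 0;22 -15 0 0 0;22 -15 0 0 0;22 -15 0 0 0;22 -15 0 0 0;22 -15 0 0 0;22 -10 0 0 0;22 0 0 0 0;22 0 0 0 0", force=50)

```text
clock: 16.52
ee_pos: [0.5118, 0.0045, 0.1558]
tcp_rot: [0.1, 0.7, -0.1, 0.7]
contact_force: [-0.1, 0.9, -1.2]
finger_gap: 0.0297
```

```bash
python3 - <<'E'
from h import *
plan([.481,.277,.1],163.7)
s=cap("side")
cv2.imwrite("pics/s8.png",cv2.resize(s["pixels"][110:240,200:340,::-1],None,fx=5,fy=5,interpolation=cv2.INTER_CUBIC))
E
```

```text
pos [0.5118 0.0045 0.1558] tool x [ 1.3e-03 -1.0e-04 -1.0e+00] y [0.28 0.96 0.  ] z [ 0.96  -0.28   0.001]
jaw now -16.29 deg; turn about tool x (rad): 0.0002 (shift computed BEFORE turn)
shift before turn [  55.7  252.9 -106.1]  after turn [  55.7  252.9 -106.1] gap 0.0297 F [-0.1  0.9 -1.2] q [-0.13  0.32  1.79  0.    1.03  0.16] t 16.5167
```

View pics/s8.png

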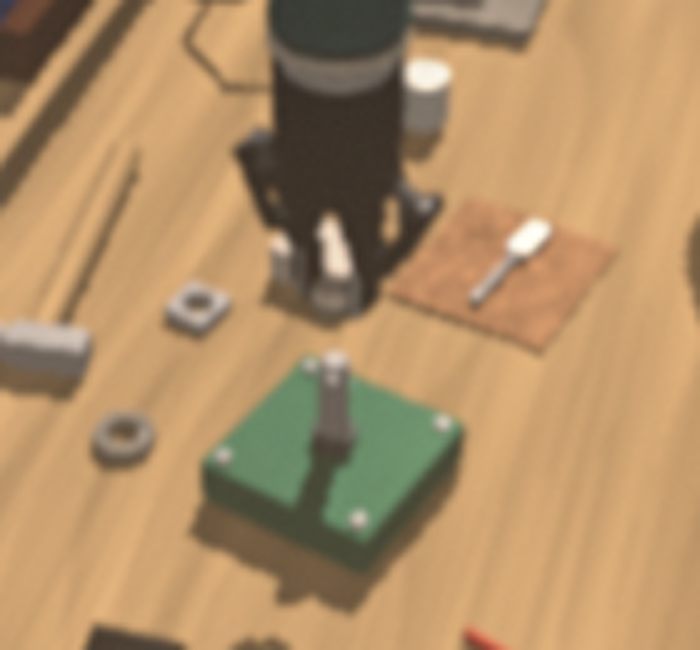

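Emit:
apply_moves(moves="22 2 18 -7 0;22 5 28 -12 0;22 5 30 -12.5 0;22 5 30 -12.5 0;22 5 30 -12.5 0;22 5 30 -12.5 0;22 5 30 -12.5 0;22 5 28 -12 0;22 5 20 -9 0;22 5 9 -3.6 0;22 0 0 0 0;22 0 0 0 0")

```text
clock: 17.57
ee_pos: [0.4797, 0.2765, 0.1072]
tcp_rot: [0.099, 0.701, -0.1, 0.699]
contact_force: [0.3, -0.2, 0.4]
finger_gap: 0.0295
```

Emit:
apply_moves(moves="22 15 0 0 0;22 20 0 0 0;22 20 0 0 0;22 15 0 0 0;22 10 0 0 0;22 9 0 0 0;22 5 0 0 0;22 4 0 0 0;22 3 0 0 0;22 0 0 0 0;22 0 0 0 0")

```text
clock: 18.48
ee_pos: [0.4809, 0.2773, 0.0077]
tcp_rot: [0.1, 0.7, -0.1, 0.7]
contact_force: [-1.0, -0.1, -0.4]
finger_gap: 0.0293
```

```bash
python3 - <<'E'
from h import *
plan([.481,.277,.007],163.7)
s=cap("side")
cv2.imwrite("pics/s9.png",cv2.resize(s["pixels"][180:310,180:320,::-1],None,fx=5,fy=5,interpolation=cv2.INTER_CUBIC))
E
```

```text
pos [0.4809 0.2773 0.0077] tool x [ 6.e-04  3.e-04 -1.e+00] y [0.28 0.96 0.  ] z [ 0.96 -0.28  0.  ]
jaw now -16.28 deg; turn about tool x (rad): 0.0003 (shift computed BEFORE turn)
shift before turn [ 0.7 -0.2  0.2]  after turn [ 0.7 -0.2  0.2] gap 0.0293 F [-1.  -0.1 -0.4] q [0.4  0.59 1.81 0.   0.75 0.68] t 18.4833
```

View pics/s9.png

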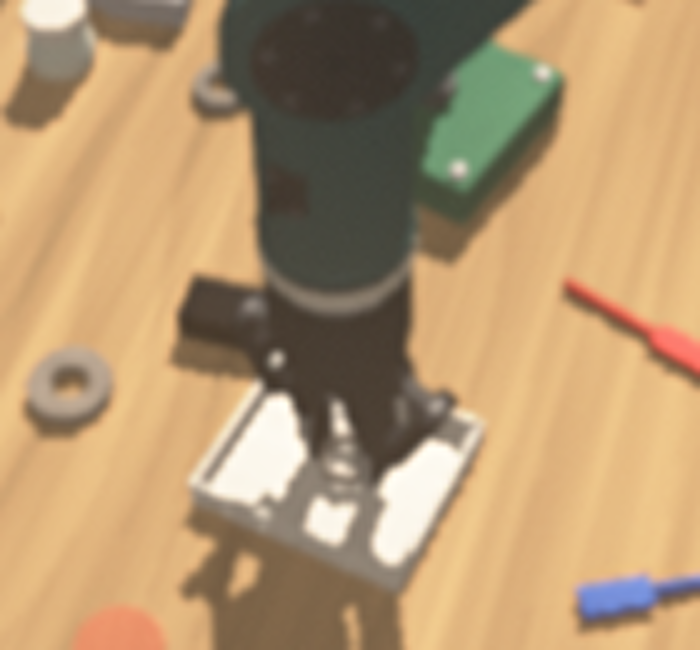

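The worn wheel, at crop (343,465), is low inside the tray. Releasing and rising to look.

Emit:
apply_moves(moves="22 1 0 0 0;45 0 0 0 0;45 0 0 0 0;45 0 0 0 0;45 -10 0 0 0;45 -20 0 0 0;45 -30 0 0 0;45 -30 0 0 0;45 -30 0 0 0;45 0 0 0 0;45 0 0 0 0")

```text
clock: 19.45
ee_pos: [0.4822, 0.2779, 0.1291]
tcp_rot: [0.101, 0.698, -0.099, 0.702]
contact_force: [0.1, -0.6, 0.1]
finger_gap: 0.0452
```

```bash
python3 - <<'E'
from h import *
plan([.6535,.274,.12],163.7)
s=cap("side")
cv2.imwrite("pics/s10.png",cv2.resize(s["pixels"][180:310,180:320,::-1],None,fx=5,fy=5,interpolation=cv2.INTER_CUBIC))
E
```

```text
pos [0.4822 0.2779 0.1291] tool x [ 0.0049  0.0022 -1.    ] y [0.28  0.96  0.004] z [ 0.96  -0.28   0.004]
jaw now -16.28 deg; turn about tool x (rad): 0.0003 (shift computed BEFORE turn)
shift before turn [  9.9  44.3 165.4]  after turn [  9.9  44.3 165.4] gap 0.0452 F [ 0.1 -0.6  0.1] q [0.4  0.41 1.72 0.   1.   0.68] t 19.45
```

View pics/s10.png

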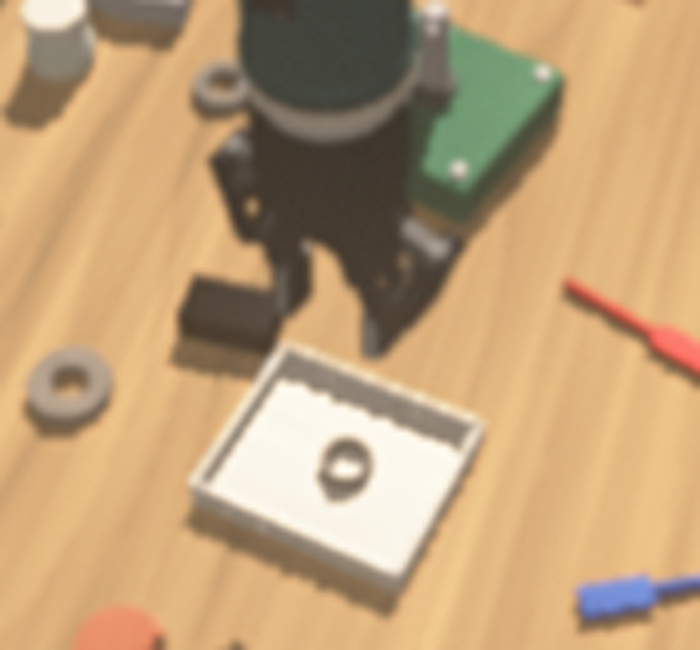

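The worn wheel lies flat in the tray, at crop (346,465). Next comes the 52 mm wheel.

Emit:
apply_moves(moves="75 0 5 15 0;75 0 7 25 0;75 0 8 30 0;75 0 8 30 0;75 0 8 30 0;75 0 5 25 0;75 0 3 10 0;75 0 0 0 0;75 0 0 0 0")

```text
clock: 20.25
ee_pos: [0.6497, 0.2727, 0.1247]
tcp_rot: [0.1, 0.701, -0.101, 0.699]
contact_force: [0.3, -0.0, -0.8]
finger_gap: 0.0751
```

```bash
python3 - <<'E'
from h import *
np.set_printoptions(precision=4,suppress=True)
plan([.6535,.274,.05],163.7)
s=cap("side")
cv2.imwrite("pics/s11.png",cv2.resize(s["pixels"][180:310,150:290,::-1],None,fx=5,fy=5,interpolation=cv2.INTER_CUBIC))
t=cap("top")
print(onz(t,[(176,179),(189,179),(189,199),(176,199)],.022))
E
```

```text
pos [0.6497 0.2727 0.1247] tool x [-0.0037 -0.0007 -1.    ] y [ 0.281  0.96  -0.002] z [ 0.96  -0.281 -0.003]
jaw now -16.31 deg; turn about tool x (rad): -0.0002 (shift computed BEFORE turn)
shift before turn [74.7  2.5  3.5]  after turn [74.7  2.5  3.5] gap 0.0751 F [ 0.3 -0.  -0.8] q [0.3  0.6  1.37 0.   1.17 0.58] t 20.25
[[0.6063 0.2165 0.022 ]
 [0.6068 0.1769 0.022 ]
 [0.5455 0.1752 0.022 ]
 [0.545  0.2146 0.022 ]]
```

View pics/s11.png

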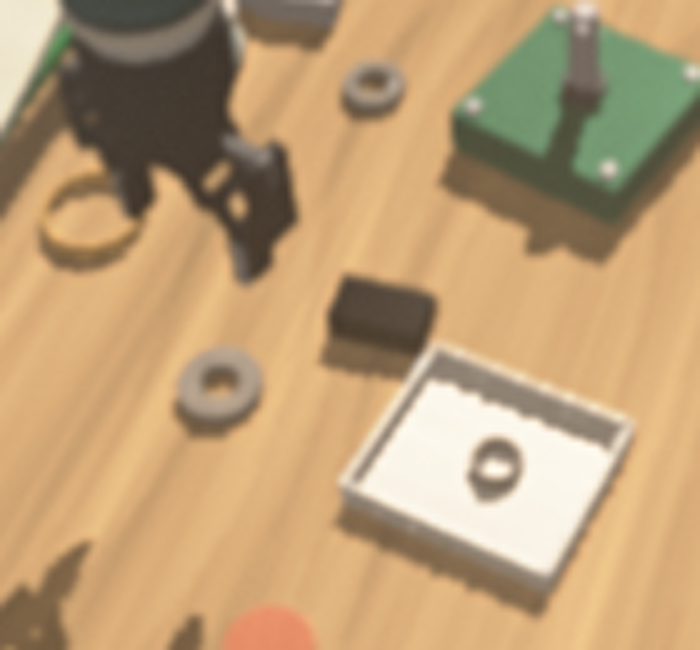

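Emit:
apply_moves(moves="75 15 1 1 0;75 20 1 1 0;75 25 0 0 0;75 25 0 0 0;75 16 0 0 0;75 10 0 0 0;75 5 0 0 0;75 2 0 0 0;75 0 0 0 0;75 0 0 0 0")

```text
clock: 21.18
ee_pos: [0.6545, 0.2748, 0.0096]
tcp_rot: [0.1, 0.699, -0.1, 0.701]
contact_force: [0.0, -0.2, 0.7]
finger_gap: 0.0747
```

```bash
python3 - <<'E'
from h import *
np.set_printoptions(precision=4,suppress=True)
plan([.6535,.274,.006],163.7)
s=cap("side")
cv2.imwrite("pics/s12.png",cv2.resize(s["pixels"][200:290,150:250,::-1],None,fx=6,fy=6,interpolation=cv2.INTER_CUBIC))
E
```

```text
pos [0.6545 0.2748 0.0096] tool x [ 0.0017  0.0007 -1.    ] y [0.28  0.96  0.001] z [ 0.96  -0.28   0.001]
jaw now -16.28 deg; turn about tool x (rad): 0.0004 (shift computed BEFORE turn)
shift before turn [ 3.6 -1.1 -0.7]  after turn [ 3.6 -1.1 -0.7] gap 0.0747 F [ 0.  -0.2  0.7] q [0.3  0.74 1.43 0.   0.97 0.58] t 21.1833
```

View pics/s12.png

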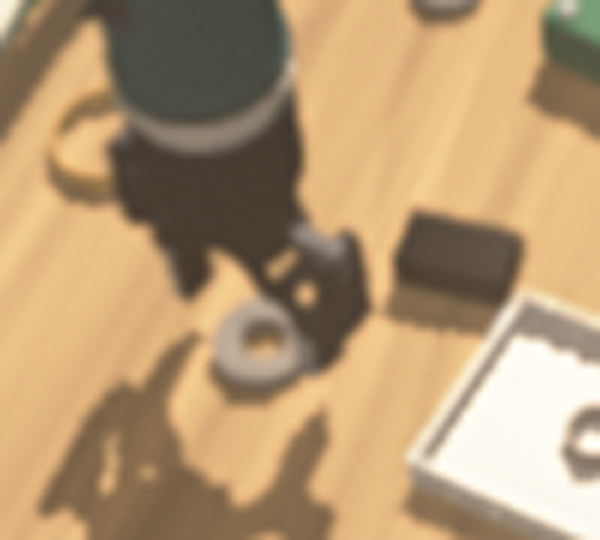

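Emit:
apply_moves(moves="65 3 -1 -0.5 0;65 3 0 0 0;60 1.5 0 0 0;57 0 0 0 0;57 0 0 0 0;48 0 0 0 0;48 0 0 0 0;48 0 0 0 0;48 0 0 0 0;48 0 0 0 0", force=20)

```text
clock: 22.07
ee_pos: [0.6532, 0.2737, 0.001]
tcp_rot: [0.1, 0.7, -0.1, 0.7]
contact_force: [0.1, -0.3, 0.9]
finger_gap: 0.0499
```

```bash
python3 - <<'E'
from h import *
plan([.6535,.274,.001],163.7)
E
```

```text
pos [0.6532 0.2737 0.001 ] tool x [ 3.e-04  2.e-04 -1.e+00] y [0.28 0.96 0.  ] z [ 0.96 -0.28  0.  ]
jaw now -16.29 deg; turn about tool x (rad): 0.0002 (shift computed BEFORE turn)
shift before turn [-0.   0.4  0.2]  after turn [-0.   0.4  0.2] gap 0.0499 F [ 0.1 -0.3  0.9] q [0.3  0.75 1.44 0.   0.96 0.58] t 22.0667
```

Emit:
apply_moves(moves="66 0 0 0 0;66 0 0 0 -0.04;66 0 0 0 -0.12;66 0 0 0 -0.12;66 0 0 0 -0.12;66 0 0 0 -0.12;66 0 0 0 -0.12;66 0 0 0 -0.12;66 0 0 0 -0.12;66 0 0 0 -0.12;66 0 0 0 -0.12;66 0 0 0 -0.12")

```text
clock: 23.07
ee_pos: [0.6529, 0.2736, 0.0007]
tcp_rot: [-0.327, 0.627, 0.327, 0.627]
contact_force: [1.0, -0.3, -0.3]
finger_gap: 0.0662
```

Emit:
apply_moves(moves="66 0 0 0 -0.12;66 0 0 0 -0.12;66 0 0 0 -0.09;66 0 0 0 0;66 0 0 0 0;57 0 0 0 0;48 0 0 0 0;48 0 0 0 0;48 0 0 0 0;48 0 0 0 0;48 0 0 0 0;48 0 0 0 0")

```text
clock: 24.07
ee_pos: [0.653, 0.2736, 0.0012]
tcp_rot: [-0.424, 0.566, 0.424, 0.566]
contact_force: [-1.6, -0.6, 5.0]
finger_gap: 0.0509
```

```bash
python3 - <<'E'
from h import *
plan([.5122,.0042,.17],73.7)
E
```

```text
pos [0.653  0.2736 0.0012] tool x [ 0.e+00  1.e-04 -1.e+00] y [-0.96   0.282 -0.   ] z [0.282 0.96  0.   ]
jaw now 73.65 deg; turn about tool x (rad): -0.0009 (shift computed BEFORE turn)
shift before turn [-168.8   59.3 -298.2]  after turn [-168.8   59.6 -298.1] gap 0.0509 F [-1.6 -0.6  5. ] q [ 0.3   0.75  1.44  0.    0.96 -0.99] t 24.0667
```

Emit:
apply_moves(moves="40 0 0 0 0;40 -4 0 0 0;40 -10 0 0 0;40 -20 0 0 0;40 -25 0 0 0;40 -25 0 0 0;40 -25 0 0 0;40 -20 0 0 0;40 -10 0 0 0;40 -5 0 0 0;40 0 0 0 0;40 0 0 0 0", force=50)

```text
clock: 25.07
ee_pos: [0.6524, 0.2734, 0.1438]
tcp_rot: [-0.424, 0.566, 0.424, 0.565]
contact_force: [0.1, 0.6, -0.8]
finger_gap: 0.0491
```

```bash
python3 - <<'E'
from h import *
plan([.5122,.0042,.145],73.7)
s=cap("side")
cv2.imwrite("pics/s13.png",cv2.resize(s["pixels"][180:310,150:290,::-1],None,fx=5,fy=5,interpolation=cv2.INTER_CUBIC))
E
```

```text
pos [0.6524 0.2734 0.1438] tool x [-1.5e-03 -3.0e-04 -1.0e+00] y [-0.96   0.281  0.001] z [ 0.281  0.96  -0.001]
jaw now 73.66 deg; turn about tool x (rad): -0.0007 (shift computed BEFORE turn)
shift before turn [  -0.9   58.8 -297.8]  after turn [  -0.9   59.  -297.7] gap 0.0491 F [ 0.1  0.6 -0.8] q [ 0.3   0.59  1.35  0.    1.21 -0.99] t 25.0667
```

View pics/s13.png

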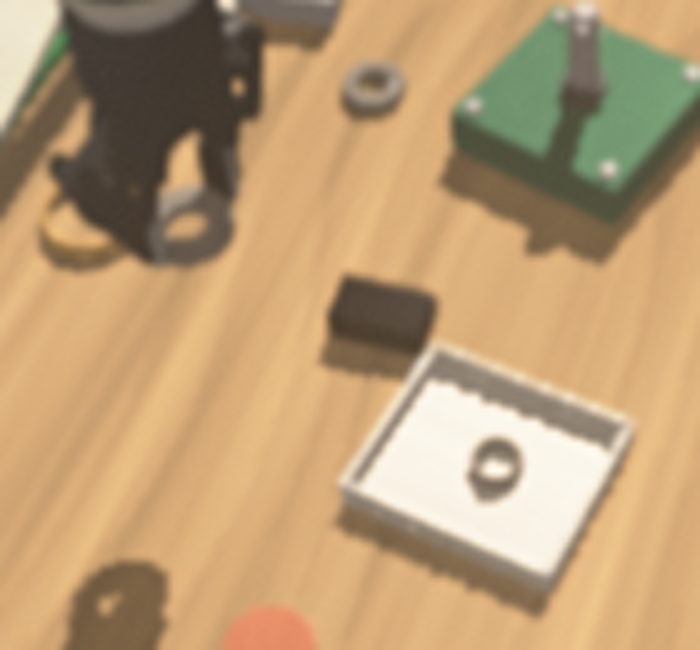

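Emit:
apply_moves(moves="40 0 3 -15 0;40 0 5 -25 0;40 0 7 -35 0;40 0 7 -35 0;40 0 7 -35 0;40 0 7 -35 0;40 0 7 -35 0;40 0 7 -35 0;40 0 5 -25 0;40 0 3 -15 0;40 0 1 -8 0;40 0 0 0 0")

```text
clock: 26.12
ee_pos: [0.5113, 0.0032, 0.1439]
tcp_rot: [-0.423, 0.567, 0.424, 0.566]
contact_force: [0.1, 1.0, -1.2]
finger_gap: 0.0487
```

Emit:
apply_moves(moves="40 0 0 0 0;40 0 0 0 0;40 0 0 0 0")

```text
clock: 26.37
ee_pos: [0.5132, 0.0051, 0.1446]
tcp_rot: [-0.424, 0.566, 0.424, 0.566]
contact_force: [-0.2, -0.9, 0.0]
finger_gap: 0.0485
```

```bash
python3 - <<'E'
from h import *
plan([.5122,.0042,.115],73.7)
s=cap("side")
cv2.imwrite("pics/s14.png",cv2.resize(s["pixels"][110:230,200:330,::-1],None,fx=5,fy=5,interpolation=cv2.INTER_CUBIC))
E
```

```text
pos [0.5132 0.0051 0.1446] tool x [ 1.e-04  3.e-04 -1.e+00] y [-0.96  0.28 -0.  ] z [0.28 0.96 0.  ]
jaw now 73.73 deg; turn about tool x (rad): 0.0005 (shift computed BEFORE turn)
shift before turn [29.6  0.7 -1.2]  after turn [29.6  0.7 -1.2] gap 0.0485 F [-0.2 -0.9  0. ] q [-0.12  0.34  1.8   0.    1.01 -1.41] t 26.3667
```

View pics/s14.png

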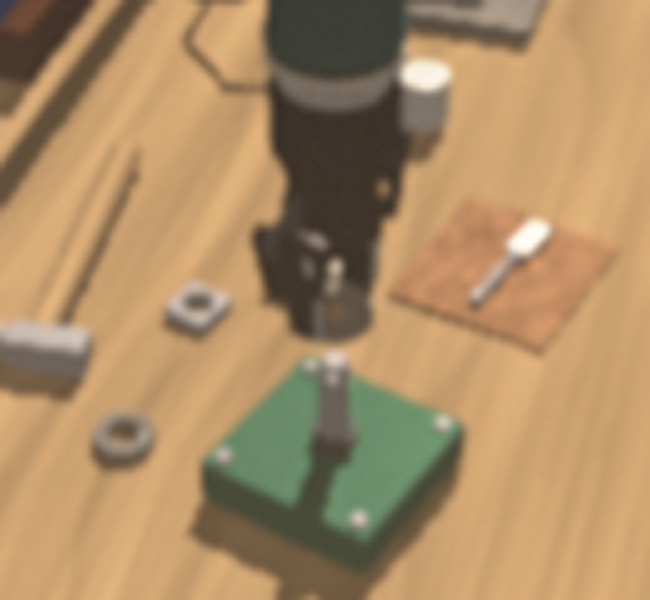

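Wheel held at crop (333,310), above the post top at (333,358). Correcting, then lowering slowly.

Emit:
apply_moves(moves="40 10 0.7 -1.2 0;40 10 0 0 0;40 5 0 0 0;40 4 0 0 0;40 0 0 0 0;40 0 0 0 0;40 0 0 0 0")

```text
clock: 27.0
ee_pos: [0.5118, 0.0032, 0.1159]
tcp_rot: [-0.424, 0.566, 0.424, 0.566]
contact_force: [0.2, -0.2, -0.3]
finger_gap: 0.0489
```

Emit:
apply_moves(moves="40 3 0 0 0;40 3 0 0 0;40 3 0 0 0;40 3 0 0 0;40 0 0 0 0;40 0 0 0 0")

```text
clock: 27.5
ee_pos: [0.5114, 0.0033, 0.1036]
tcp_rot: [-0.424, 0.566, 0.424, 0.566]
contact_force: [-0.0, 1.0, 0.0]
finger_gap: 0.0489
```

Emit:
apply_moves(moves="40 3 -0.5 1 0;40 6 0 0 0;40 8 0 0 0;40 8 0 0 0;40 8 0 0 0;40 8 0 0 0;40 5 0 0 0;40 3 0 0 0;40 0 0 0 0;40 0 0 0 0")

```text
clock: 28.33
ee_pos: [0.5123, 0.0041, 0.0546]
tcp_rot: [-0.424, 0.566, 0.424, 0.566]
contact_force: [-0.2, 0.5, -0.1]
finger_gap: 0.0486
```

Emit:
apply_moves(moves="40 1 0 0 0;40 1 0 0 0;40 1 0 0 0;40 1 0 0 0;40 0 0 0 0;40 0 0 0 0")

```text
clock: 28.83
ee_pos: [0.5123, 0.0041, 0.0508]
tcp_rot: [-0.424, 0.566, 0.424, 0.566]
contact_force: [0.0, -0.4, -0.9]
finger_gap: 0.0489
```

Emit:
apply_moves(moves="40 1 0 0 0;40 1 0 0 0;40 0.5 0 0 0;40 0 0 0 0;40 0 0 0 0")

```text
clock: 29.25
ee_pos: [0.5125, 0.0041, 0.0487]
tcp_rot: [-0.424, 0.566, 0.424, 0.566]
contact_force: [-1.0, 0.6, 4.8]
finger_gap: 0.0492
```

Seated on the boss (4.8 N at z = 0.0487, where expected). Releasing.

Emit:
apply_moves(moves="62 0 0 0 0;62 0 0 0 0;62 0 0 0 0;62 -5 0 0 0;62 -15 0 0 0;62 -20 0 0 0;62 -25 0 0 0;62 -25 0 0 0;62 -15 0 0 0;62 0 0 0 0;62 0 0 0 0")

```text
clock: 30.17
ee_pos: [0.513, 0.004, 0.1542]
tcp_rot: [-0.424, 0.565, 0.423, 0.567]
contact_force: [0.2, -0.3, -0.0]
finger_gap: 0.0618
```

```bash
python3 - <<'E'
from h import *
np.set_printoptions(precision=4,suppress=True)
plan([.6583,.0125,.1],163.7)
s=cap("side")
cv2.imwrite("pics/s15.png",cv2.resize(s["pixels"][130:230,200:330,::-1],None,fx=6,fy=6,interpolation=cv2.INTER_CUBIC))
print(proj(s,[[.6583,.0125,.006]]))
E
```

```text
pos [0.513  0.004  0.1542] tool x [ 0.0023 -0.0002 -1.    ] y [-0.96   0.281 -0.002] z [0.281 0.96  0.   ]
jaw now 73.67 deg; turn about tool x (rad): 1.5702 (shift computed BEFORE turn)
shift before turn [  54.5 -136.9   49. ]  after turn [ 54.5  48.9 136.9] gap 0.0618 F [ 0.2 -0.3 -0. ] q [-0.13  0.32  1.79  0.    1.03 -1.41] t 30.1667
[[224.2908 197.0506]]
```

View pics/s15.png

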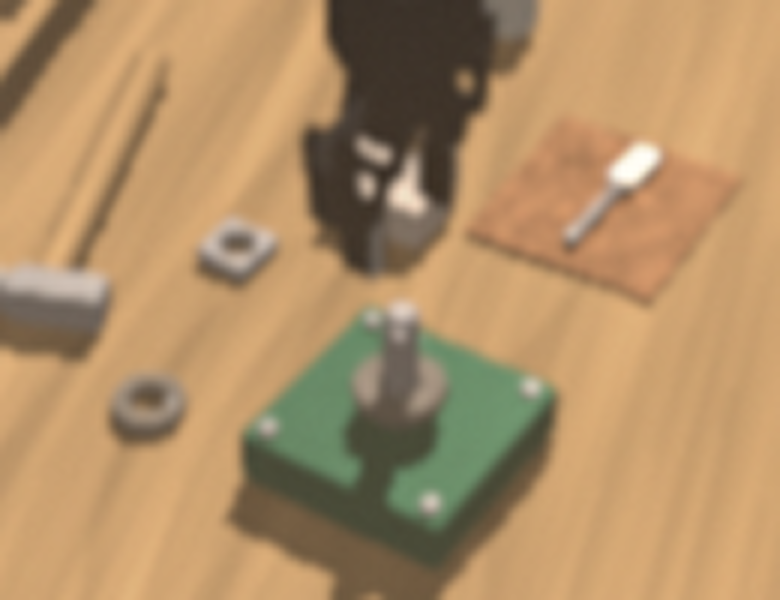

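The 52 mm wheel sits flat on the boss, at crop (400,390). Next the 44 mm wheel, at crop (148,405).

Emit:
apply_moves(moves="62 0 -15 5 0;62 0 -25 9 0;62 0 -30 11 0;62 0 -30 11 0;62 0 -22 8 0;62 10 -10 4 0;62 20 -5 1 0;62 25 0 0 0;62 25 0 0 0;62 15 0 0 0;62 0 0 0 0;62 0 0 0 0")

```text
clock: 31.22
ee_pos: [0.655, 0.0128, 0.0559]
tcp_rot: [-0.423, 0.567, 0.425, 0.565]
contact_force: [-0.2, -0.2, 0.4]
finger_gap: 0.062
```

```bash
python3 - <<'E'
from h import *
plan([.6584,.012,.001],73.7)
s=cap("side")
cv2.imwrite("pics/s16.png",cv2.resize(s["pixels"][130:230,180:290,::-1],None,fx=6,fy=6,interpolation=cv2.INTER_CUBIC))
E
```

```text
pos [0.655  0.0128 0.0559] tool x [-5.5e-03  6.0e-04 -1.0e+00] y [-0.96   0.281  0.005] z [ 0.281  0.96  -0.001]
jaw now 73.66 deg; turn about tool x (rad): -0.0006 (shift computed BEFORE turn)
shift before turn [54.9 -3.8  0.3]  after turn [54.9 -3.8  0.3] gap 0.062 F [-0.2 -0.2  0.4] q [-0.09  0.62  1.54  0.    0.99 -1.37] t 31.2167
```

View pics/s16.png

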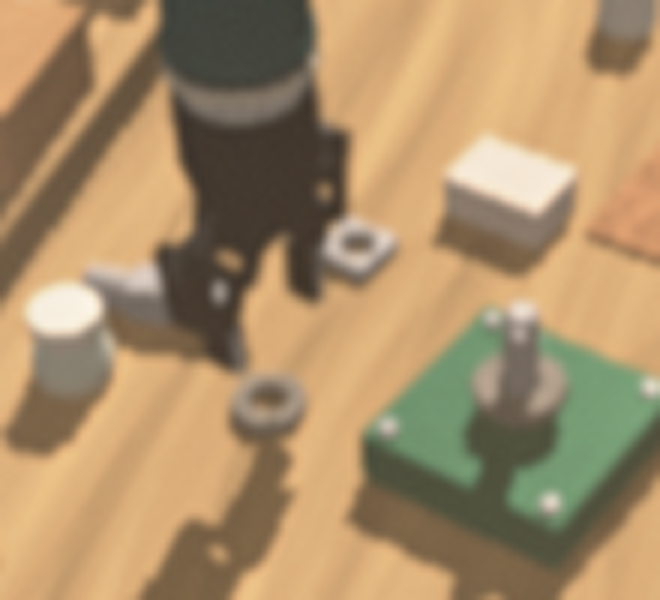

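Emit:
apply_moves(moves="62 10 -1.5 0 0;62 15 0 0 0;62 12 0 0 0;62 10 0 0 0;62 6 0 0 0;62 0 0 0 0;62 0 0 0 0;62 0 0 0 0")

```text
clock: 31.93
ee_pos: [0.6596, 0.0121, 0.0058]
tcp_rot: [-0.424, 0.566, 0.424, 0.566]
contact_force: [0.3, 0.1, 0.0]
finger_gap: 0.0622
```

```bash
python3 - <<'E'
from h import *
plan([.6584,.012,.001],73.7)
s=cap("side")
cv2.imwrite("pics/s17.png",cv2.resize(s["pixels"][150:230,190:270,::-1],None,fx=7,fy=7,interpolation=cv2.INTER_CUBIC))
E
```

```text
pos [0.6596 0.0121 0.0058] tool x [ 8.e-04  0.e+00 -1.e+00] y [-0.96   0.281 -0.001] z [0.281 0.96  0.   ]
jaw now 73.66 deg; turn about tool x (rad): -0.0006 (shift computed BEFORE turn)
shift before turn [ 4.8  1.1 -0.4]  after turn [ 4.8  1.1 -0.4] gap 0.0622 F [0.3 0.1 0. ] q [-0.09  0.69  1.56  0.    0.89 -1.37] t 31.9333
```

View pics/s17.png

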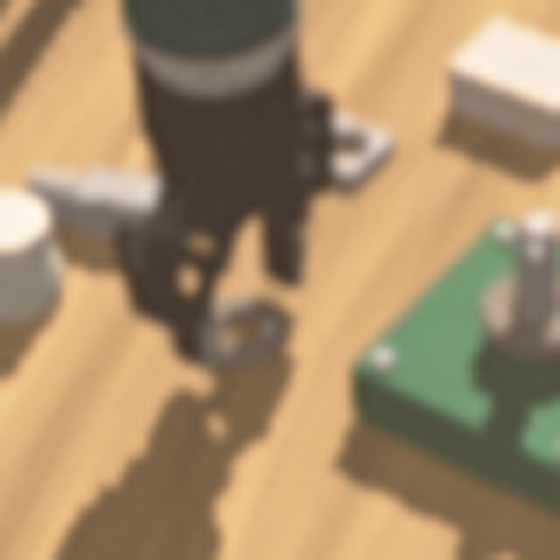

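The fingers straddle the wheel. Lower 4 mm more, close gently, then open, turn 90° and close again to centre it.

Emit:
apply_moves(moves="55 3 1 0 0;52 1.5 0 0 0;52 0 0 0 0;45 0 0 0 0;40 0 0 0 0;40 0 0 0 0;40 0 0 0 0;40 0 0 0 0;40 0 0 0 0", force=20)

```text
clock: 32.73
ee_pos: [0.6582, 0.0125, 0.001]
tcp_rot: [-0.424, 0.566, 0.424, 0.566]
contact_force: [-0.7, 0.2, 3.4]
finger_gap: 0.0418
```

Emit:
apply_moves(moves="58 0 0 0 0;58 0 0 0 0.04;58 0 0 0 0.12;58 0 0 0 0.12;58 0 0 0 0.12;58 0 0 0 0.12;58 0 0 0 0.12;58 0 0 0 0.12;58 0 0 0 0.12;58 0 0 0 0.12;58 0 0 0 0.12;58 0 0 0 0.12")

```text
clock: 33.73
ee_pos: [0.6581, 0.0124, 0.0006]
tcp_rot: [-0.014, 0.707, 0.014, 0.707]
contact_force: [-0.5, 0.0, 0.4]
finger_gap: 0.0579
```

Emit:
apply_moves(moves="58 0 0 0 0.12;58 0 0 0 0.12;58 0 0 0 0.09;58 0 0 0 0;58 0 0 0 0;49 0 0 0 0;40 0 0 0 0;40 0 0 0 0;40 0 0 0 0;40 0 0 0 0;40 0 0 0 0;40 0 0 0 0")

```text
clock: 34.73
ee_pos: [0.6581, 0.0124, 0.001]
tcp_rot: [0.1, 0.7, -0.1, 0.7]
contact_force: [-1.4, 1.0, 4.7]
finger_gap: 0.0433
```

```bash
python3 - <<'E'
from h import *
plan([.5122,.0042,.155],163.7)
E
```

```text
pos [0.6581 0.0124 0.001 ] tool x [ 0.e+00  1.e-04 -1.e+00] y [0.28 0.96 0.  ] z [ 0.96 -0.28  0.  ]
jaw now -16.27 deg; turn about tool x (rad): 0.0005 (shift computed BEFORE turn)
shift before turn [-154.   -48.8 -137.7]  after turn [-154.   -48.9 -137.7] gap 0.0433 F [-1.4  1.   4.7] q [-0.09  0.69  1.57  0.    0.88  0.2 ] t 34.7333
```

Emit:
apply_moves(moves="33 0 0 0 0;33 -4 0 0 0;33 -10 0 0 0;33 -20 0 0 0;33 -25 0 0 0;33 -25 0 0 0;33 -25 0 0 0;33 -20 0 0 0;33 -10 0 0 0;33 -5 0 0 0;33 0 0 0 0;33 0 0 0 0", force=50)

```text
clock: 35.73
ee_pos: [0.6575, 0.0124, 0.144]
tcp_rot: [0.1, 0.7, -0.1, 0.7]
contact_force: [-1.0, -0.6, 0.0]
finger_gap: 0.0415
```

Emit:
apply_moves(moves="33 0 -4 -10 0;33 0 -7 -20 0;33 0 -10 -28 0;33 0 -10 -28 0;33 0 -8 -24 0;33 0 -6 -17 0;33 0 -4 -10.7 0;33 0 0 0 0;33 0 0 0 0;33 0 0 0 0")

```text
clock: 36.57
ee_pos: [0.5138, 0.0039, 0.1448]
tcp_rot: [0.1, 0.699, -0.1, 0.7]
contact_force: [-0.6, 0.2, 0.4]
finger_gap: 0.0411
```

```bash
python3 - <<'E'
from h import *
plan([.5122,.0042,.115],163.7)
s=cap("side")
cv2.imwrite("pics/s18.png",cv2.resize(s["pixels"][110:230,200:330,::-1],None,fx=5,fy=5,interpolation=cv2.INTER_CUBIC))
E
```

```text
pos [0.5138 0.0039 0.1448] tool x [ 0.0014 -0.     -1.    ] y [0.281 0.96  0.   ] z [ 0.96  -0.281  0.001]
jaw now -16.29 deg; turn about tool x (rad): 0.0001 (shift computed BEFORE turn)
shift before turn [29.7 -0.2 -1.7]  after turn [29.7 -0.2 -1.7] gap 0.0411 F [-0.6  0.2  0.4] q [-0.13  0.34  1.8   0.    1.01  0.16] t 36.5667
```

View pics/s18.png

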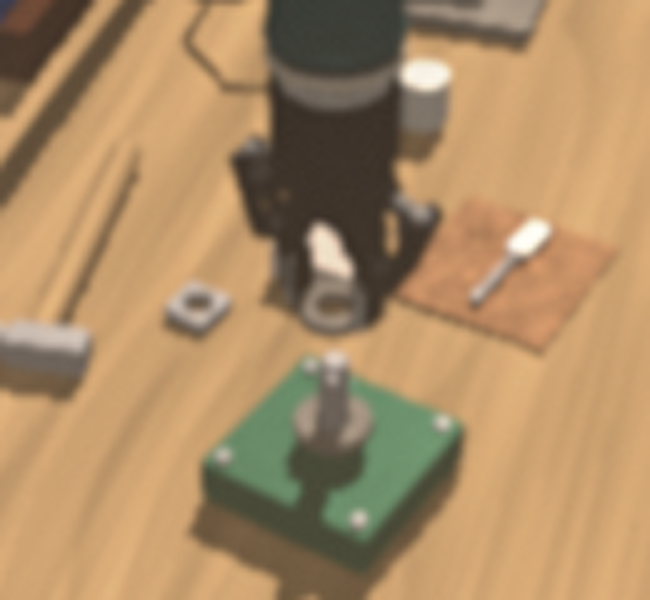

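The 44 mm wheel is held at crop (335,303), above the post. Lowering.

Emit:
apply_moves(moves="33 10 0 -1 0;33 10 0 0 0;33 6 0 0 0;33 3 0 0 0;33 0 0 0 0;33 0 0 0 0;33 0 0 0 0")

```text
clock: 37.2
ee_pos: [0.5114, 0.0043, 0.1159]
tcp_rot: [0.1, 0.7, -0.1, 0.7]
contact_force: [0.2, -0.0, -0.7]
finger_gap: 0.0412
```

Emit:
apply_moves(moves="33 3 0 0 0;33 3 0 0 0;33 3 0 0 0;33 3 0 0 0;33 0 0 0 0;33 0 0 0 0")

```text
clock: 37.7
ee_pos: [0.511, 0.0043, 0.1035]
tcp_rot: [0.1, 0.7, -0.1, 0.7]
contact_force: [0.3, -0.5, -0.6]
finger_gap: 0.0409
```

Emit:
apply_moves(moves="33 3 0 1.1 0;33 6 0 0 0;33 8 0 0 0;33 8 0 0 0;33 8 0 0 0;33 4 0 0 0;33 2 0 0 0;33 0 0 0 0;33 0 0 0 0")

```text
clock: 38.45
ee_pos: [0.5123, 0.004, 0.0647]
tcp_rot: [0.1, 0.7, -0.1, 0.7]
contact_force: [0.0, 0.4, -0.0]
finger_gap: 0.0411
```

Emit:
apply_moves(moves="33 1 0 0 0;33 1 0 0 0;33 1 0 0 0;33 1 0 0 0;33 0 0 0 0;33 0 0 0 0")

```text
clock: 38.95
ee_pos: [0.5122, 0.004, 0.0608]
tcp_rot: [0.1, 0.7, -0.1, 0.7]
contact_force: [0.2, -0.4, -0.1]
finger_gap: 0.0416
```

Emit:
apply_moves(moves="33 1 0 0 0;33 1 0 0 0;33 0.5 0 0 0;33 0 0 0 0;33 0 0 0 0")

```text
clock: 39.37
ee_pos: [0.5123, 0.004, 0.0584]
tcp_rot: [0.1, 0.7, -0.1, 0.7]
contact_force: [-1.0, -0.4, 0.7]
finger_gap: 0.0411
```

Emit:
apply_moves(moves="33 0.5 0 0 0;33 0 0 0 0;55 0 0 0 0;55 0 0 0 0;55 0 0 0 0;55 -5 0 0 0;55 -15 0 0 0;55 -20 0 0 0;55 -25 0 0 0;55 -20 0 0 0;55 -10 0 0 0;55 0 0 0 0")

```text
clock: 40.37
ee_pos: [0.5141, 0.0038, 0.1552]
tcp_rot: [0.1, 0.698, -0.1, 0.702]
contact_force: [0.0, -0.4, 0.5]
finger_gap: 0.0546
```

```bash
python3 - <<'E'
from h import *
np.set_printoptions(precision=4,suppress=True)
s=cap("side");t=cap("top")
cv2.imwrite("pics/s19.png",cv2.resize(s["pixels"][130:230,200:330,::-1],None,fx=6,fy=6,interpolation=cv2.INTER_CUBIC))
cv2.imwrite("pics/t19.png",cv2.resize(t["pixels"][150:182,270:310,::-1],None,fx=15,fy=15,interpolation=cv2.INTER_CUBIC))
print(t["pixels"][155:177,280:300].max(2))
E
```

```text
[[145 145 144 149 149 150 150 150 152 151 149 150 148 148 150 150 152 152
  152 152]
 [137 142 139 140 144 141 140 143 144 146 145 147 148 149 151 150 148 152
  150 149]
 [139 140 140 142 138 142 141 142 140 143 141 146 145 149 144 147 148 151
  147 157]
 [143 144 138 125 125 130 139 139 136 140 139 140 142 140 144 142 142 150
  148 153]
 [145 141 130  93  86 110 132 137 138 141 140 139 140 142 142 142 140 144
  145 145]
 [141 137 112  73  75 107 131 135 139 136 137 136 139 137 137 135 137 136
  137 134]
 [141 127  93  61  81 108 132 135 129 123 119 125 128 136 135 136 138 133
  134 137]
 [140 126  82  70  91 116 135 132 120  94  85  90 105 126 133 133 135 137
  139 136]
 [141 122  82  69  96 129 135 126 111 100  90  68  82 107 131 136 135 137
  140 136]
 [135 120  80  76 107 137 143 133 132 131 112  78  64  90 114 135 135 133
  133 133]
 [135 110  80  81 118 142 140 140 139 137 123  82  64  80 112 126 135 135
  136 133]
 [125  85  73  95 130 138 139 140 144 141 119  81  65  88 116 133 142 137
  137 137]
 [124  76  75 108 132 133 143 141 141 138 120  81  76  99 126 139 141 140
  139 135]
 [112  80  82 110 132 136 140 141 138 134 117  94  96 119 137 138 143 142
  143 141]
 [109  80  80 102 122 126 130 138 131 134 118 106 124 131 135 144 144 148
  145 144]
 [118 102  87  82  79  90 113 121 124 126 125 129 135 137 141 148 144 148
  148 153]
 [135 121 115 100  92  94  94  84  91 104 113 125 131 131 136 145 147 144
  142 149]
 [137 138 135 134 130 128 120 104  86  81  83  93 104 118 132 144 144 142
  143 147]
 [136 137 140 139 137 140 129 128 118 101  96 101 104 110 130 146 145 141
  143 141]
 [139 137 144 141 135 139 140 139 140 130 131 131 131 133 138 140 144 146
  144 141]
 [140 145 142 144 143 139 137 140 141 144 142 139 137 140 137 136 140 140
  144 147]
 [141 146 145 140 146 141 142 143 136 141 138 143 141 135 138 142 139 141
  139 139]]
```

View pics/s19.png

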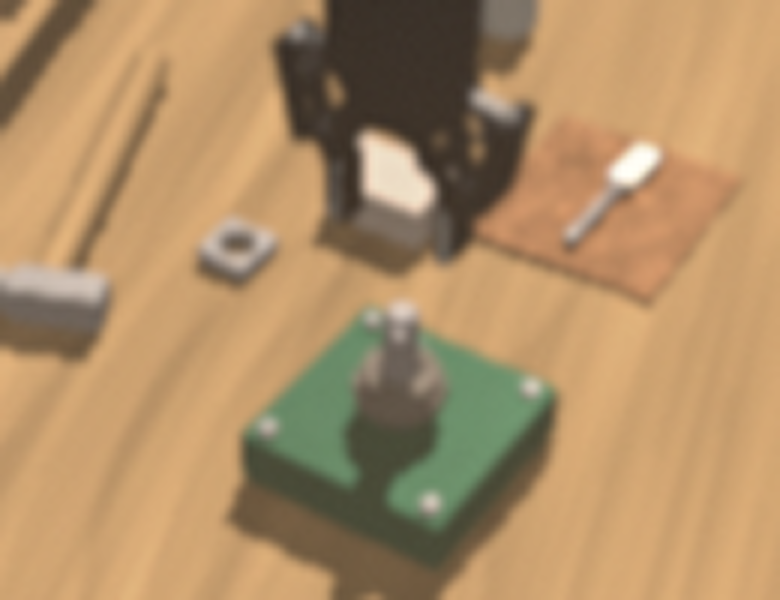

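View pics/t19.png

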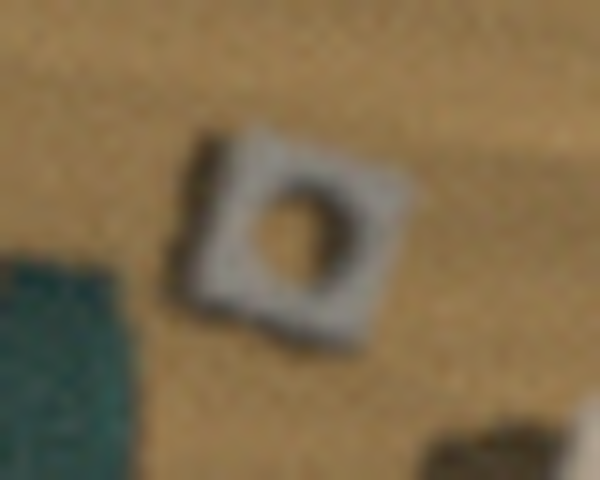

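The 44 mm wheel is stacked on the 52, at crop (400,385). The clamp's top-face corners are at (252,128), (412,182), (368,350) and (198,295) in the enlarged top crop.

```bash
python3 - <<'E'
from h import *
np.set_printoptions(precision=4,suppress=True)
t=cap("top");s=cap("side")
C=(np.array([(252,128),(412,182),(368,350),(198,295)])+.5)/15-.5+[270,150]
X=onz(t,C,.010); print(X, X.mean(0))
for i in range(4):
    d=X[(i+1)%4]-X[i]; print(np.linalg.norm(d), np.degrees(np.arctan2(d[1],d[0]))%90)
print(proj(s,[X.mean(0)]))
# side view hole: corners from s19
Cs=(np.array([(238,215),(279,243),(240,270),(200,246)])+.5)/6-.5+[200,130]
Y=onz(s,Cs,.010); print(Y,Y.mean(0))
plan([.6565,-.131,.15],72)
E
```

```text
[[ 0.6777 -0.12    0.01  ]
 [ 0.6668 -0.1529  0.01  ]
 [ 0.6317 -0.1438  0.01  ]
 [ 0.6427 -0.109   0.01  ]] [ 0.6547 -0.1314  0.01  ]
0.034655554515660256 71.6913428921948
0.03629821615726437 75.49581026392352
0.03654887048798924 72.47556071935136
0.036722122630128924 72.50044771729281
[[239.4069 170.3364]]
[[ 0.6649 -0.1581  0.01  ]
 [ 0.6316 -0.14    0.01  ]
 [ 0.646  -0.1091  0.01  ]
 [ 0.6772 -0.1231  0.01  ]] [ 0.6549 -0.1326  0.01  ]
pos [0.5112 0.0041 0.1516] tool x [-0.0024  0.0004 -1.    ] y [ 0.28  0.96 -0.  ] z [ 0.96  -0.28  -0.002]
jaw now -16.29 deg; turn about tool x (rad): -1.5409 (shift computed BEFORE turn)
shift before turn [  1.2 -89.  177.4]  after turn [   1.2 -179.9  -83.6] gap 0.055 F [-0.4  0.2  0.2] q [-0.13  0.33  1.79  0.    1.03  0.16] t 40.5667
```

Emit:
apply_moves(moves="55 0 -7 12 0;55 0 -12 24 0;55 0 -15 30 0;55 0 -15 30 0;55 0 -15 30 0;55 0 -13 26 0;55 5 -9 16 0;55 15 -4.4 8 0;55 25 0 0 0;55 25 0 0 0;55 20 0 0 0;55 0 0 0 0")

```text
clock: 41.57
ee_pos: [0.6523, -0.1321, 0.0568]
tcp_rot: [0.101, 0.703, -0.1, 0.697]
contact_force: [-0.1, 0.1, -0.9]
finger_gap: 0.055
```

Emit:
apply_moves(moves="55 0 0 0 0;55 0 0 0 0")

```text
clock: 41.73
ee_pos: [0.6566, -0.1327, 0.0631]
tcp_rot: [0.1, 0.7, -0.1, 0.7]
contact_force: [0.7, -0.2, 0.2]
finger_gap: 0.0548
```

```bash
python3 - <<'E'
from h import *
plan([.655,-.132,.0],162.7)
s=cap("side")
cv2.imwrite("pics/s20.png",cv2.resize(s["pixels"][120:220,190:300,::-1],None,fx=6,fy=6,interpolation=cv2.INTER_CUBIC))
E
```

```text
pos [ 0.6566 -0.1327  0.0631] tool x [ 5.e-04 -2.e-04 -1.e+00] y [ 0.281  0.96  -0.   ] z [ 0.96  -0.281  0.001]
jaw now -16.29 deg; turn about tool x (rad): 0.0175 (shift computed BEFORE turn)
shift before turn [63.1  0.3 -1.8]  after turn [63.1  0.2 -1.8] gap 0.0548 F [ 0.7 -0.2  0.2] q [-0.3   0.63  1.5   0.    1.01 -0.02] t 41.7333
```

View pics/s20.png

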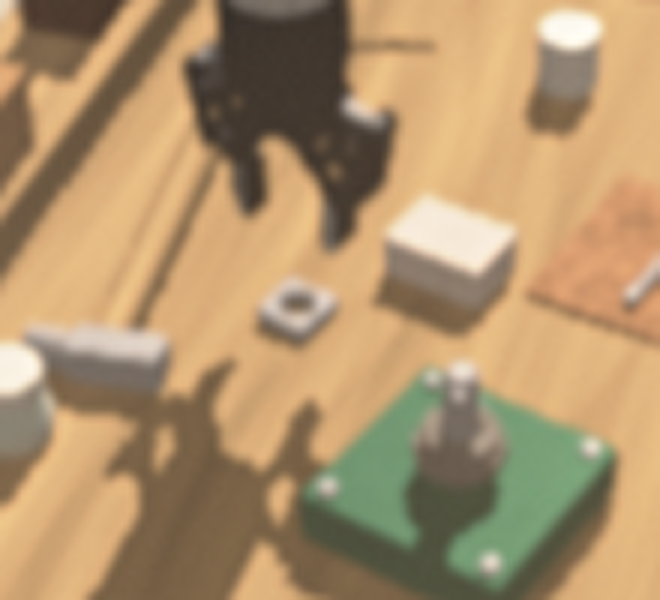

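Emit:
apply_moves(moves="55 10 0 -1 0.017;55 15 0 0 0;55 15 0 0 0;55 12 0 0 0;55 7 0 0 0;55 2 0 0 0;55 0 0 0 0;55 0 0 0 0;55 0 0 0 0")

```text
clock: 42.53
ee_pos: [0.6557, -0.1321, 0.0026]
tcp_rot: [0.106, 0.699, -0.106, 0.7]
contact_force: [-0.6, -0.3, 0.4]
finger_gap: 0.0549
```

```bash
python3 - <<'E'
from h import *
plan([.655,-.132,.0005],162.7)
s=cap("side")
cv2.imwrite("pics/s21.png",cv2.resize(s["pixels"][130:200,200:290,::-1],None,fx=7,fy=7,interpolation=cv2.INTER_CUBIC))
E
```

```text
pos [ 0.6557 -0.1321  0.0026] tool x [ 1.5e-03 -4.0e-04 -1.0e+00] y [0.297 0.955 0.   ] z [ 0.955 -0.297  0.002]
jaw now -17.27 deg; turn about tool x (rad): 0.0006 (shift computed BEFORE turn)
shift before turn [ 2.1 -0.1 -0.6]  after turn [ 2.1 -0.1 -0.6] gap 0.0549 F [-0.6 -0.3  0.4] q [-0.3   0.7   1.54  0.    0.9  -0.  ] t 42.5333
```

View pics/s21.png

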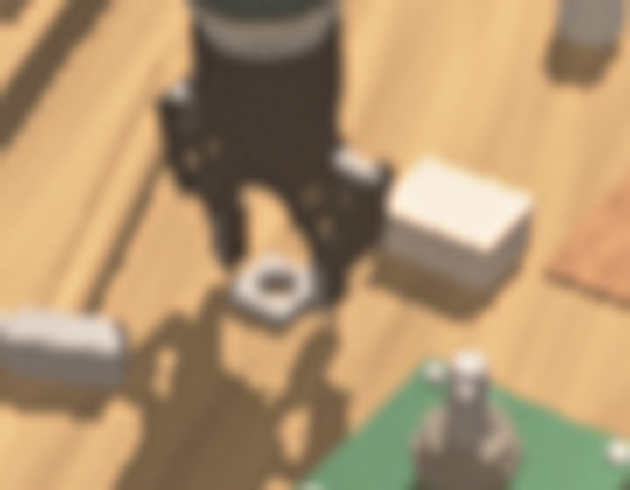

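Emit:
apply_moves(moves="46 1.5 0 -0.5 0;42 0 0 0 0;38 0 0 0 0;32 0 0 0 0;32 0 0 0 0;32 0 0 0 0;32 0 0 0 0;32 0 0 0 0", force=20)

```text
clock: 43.25
ee_pos: [0.6547, -0.1317, 0.0006]
tcp_rot: [0.106, 0.699, -0.106, 0.699]
contact_force: [0.1, -0.2, 4.8]
finger_gap: 0.0352
```

Emit:
apply_moves(moves="48 0 0 0 0;48 0 0 0 0;48 -15 0 0 0;48 -15 0 0 0;48 0 0 0 -0.12;48 0 0 0 -0.12;48 0 0 0 -0.12;48 0 0 0 -0.12;48 0 0 0 -0.12;48 0 0 0 -0.12;48 0 0 0 -0.12;48 0 0 0 -0.12")

```text
clock: 44.25
ee_pos: [0.6541, -0.1316, 0.0298]
tcp_rot: [-0.23, 0.669, 0.231, 0.668]
contact_force: [-0.4, 0.4, 0.3]
finger_gap: 0.048
```

Emit:
apply_moves(moves="48 0 0 0 -0.12;48 0 0 0 -0.12;48 0 0 0 -0.12;48 0 0 0 -0.12;48 0 0 0 -0.12;48 0 0 0 -0.011;48 0 0 0 0;48 0 0 0 0;48 0 0 0 0")

```text
clock: 45.0
ee_pos: [0.6543, -0.1317, 0.0302]
tcp_rot: [-0.419, 0.57, 0.419, 0.57]
contact_force: [-0.5, -0.4, -0.2]
finger_gap: 0.048
```

```bash
python3 - <<'E'
from h import *
plan([.655,-.132,.001],72.7)
s=cap("side")
cv2.imwrite("pics/s22.png",cv2.resize(s["pixels"][130:200,200:290,::-1],None,fx=7,fy=7,interpolation=cv2.INTER_CUBIC))
E
```

```text
pos [ 0.6543 -0.1317  0.0302] tool x [-3.e-04  2.e-04 -1.e+00] y [-0.954  0.299  0.   ] z [0.299 0.954 0.   ]
jaw now 72.61 deg; turn about tool x (rad): -0.0016 (shift computed BEFORE turn)
shift before turn [29.2 -0.8 -0.1]  after turn [29.2 -0.8 -0.1] gap 0.048 F [-0.5 -0.4 -0.2] q [-0.3   0.67  1.53  0.    0.95 -1.57] t 45.0
```

View pics/s22.png

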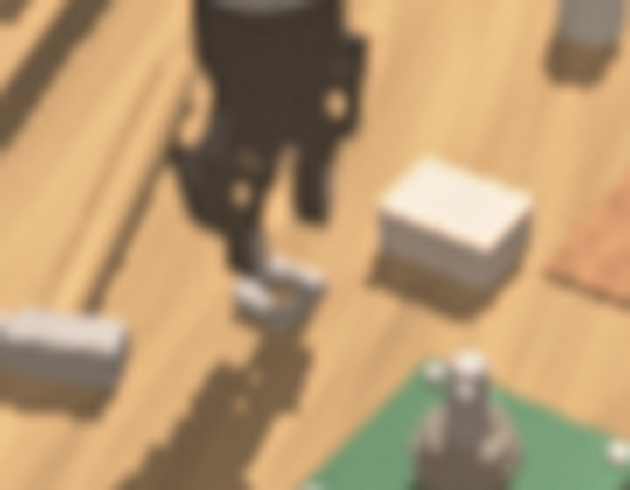

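Emit:
apply_moves(moves="48 10 0 0 0;48 10 0 0 0;48 6 0 0 0;48 3 0 0 0;48 0 0 0 0;42 0 0 0 0;38 0 0 0 0;32 0 0 0 0;32 0 0 0 0;32 0 0 0 0;32 0 0 0 0;32 0 0 0 0")

```text
clock: 46.05
ee_pos: [0.6546, -0.1317, 0.0016]
tcp_rot: [-0.419, 0.569, 0.419, 0.569]
contact_force: [-0.3, 0.4, 2.0]
finger_gap: 0.0353
```

Emit:
apply_moves(moves="26 0 0 0 0;26 0 0 0 0;26 -4 0 0 0;26 -10 0 0 0;26 -20 0 0 0;26 -25 0 0 0;26 -25 0 0 0;26 -25 0 0 0;26 -20 0 0 0;26 -14 0 0 0;26 0 0 0 0;26 0 0 0 0", force=60)

```text
clock: 47.05
ee_pos: [0.6549, -0.1318, 0.1454]
tcp_rot: [-0.42, 0.569, 0.419, 0.57]
contact_force: [-1.2, 0.2, -0.8]
finger_gap: 0.0337
```

```bash
python3 - <<'E'
from h import *
plan([.5122,.0042,.145],73.7)
E
```

```text
pos [ 0.6549 -0.1318  0.1454] tool x [ 1.9e-03 -5.0e-04 -1.0e+00] y [-0.955  0.297 -0.002] z [0.297 0.955 0.   ]
jaw now 72.75 deg; turn about tool x (rad): -0.0166 (shift computed BEFORE turn)
shift before turn [  0.  176.6  87.6]  after turn [  0.  175.1  90.5] gap 0.0337 F [-1.2  0.2 -0.8] q [-0.3   0.53  1.45  0.    1.16 -1.57] t 47.05
```

Emit:
apply_moves(moves="26 0 12 6 0;26 0 22 11 0;26 0 30 15 0;26 0 30 15 0;26 0 30 15 0;26 0 26 13 0;26 0 16 8 0;26 0 10 4.7 0;26 0 0 0 0;26 0 0 0 0;26 0 0 0 0")

```text
clock: 47.97
ee_pos: [0.5137, 0.0035, 0.1442]
tcp_rot: [-0.42, 0.569, 0.419, 0.57]
contact_force: [-0.4, 0.3, -0.6]
finger_gap: 0.0341
```

```bash
python3 - <<'E'
from h import *
plan([.5122,.0042,.115],72.7)
s=cap("side")
cv2.imwrite("pics/s23.png",cv2.resize(s["pixels"][110:230,200:330,::-1],None,fx=5,fy=5,interpolation=cv2.INTER_CUBIC))
E
```

```text
pos [0.5137 0.0035 0.1442] tool x [ 1.1e-03 -3.0e-04 -1.0e+00] y [-0.955  0.297 -0.001] z [0.297 0.955 0.   ]
jaw now 72.73 deg; turn about tool x (rad): 0.0005 (shift computed BEFORE turn)
shift before turn [29.2  1.7  0.2]  after turn [29.2  1.7  0.2] gap 0.0341 F [-0.4  0.3 -0.6] q [-0.13  0.34  1.8  -0.    1.01 -1.4 ] t 47.9667
```

View pics/s23.png

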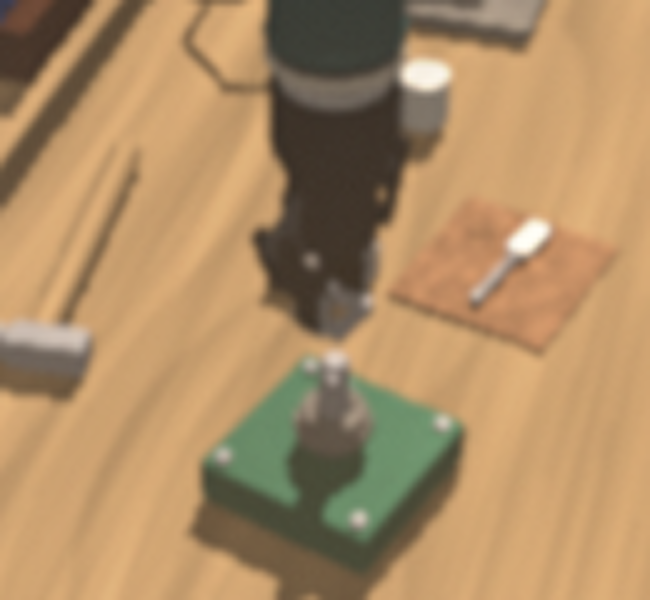

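The clamp is held at crop (345,308), over the post.

Emit:
apply_moves(moves="26 10 0.5 0 0;26 10 0 0 0;26 6 0 0 0;26 3 0 0 0;26 0 0 0 0;26 0 0 0 0;26 0 0 0 0")

```text
clock: 48.6
ee_pos: [0.5121, 0.0044, 0.1154]
tcp_rot: [-0.419, 0.569, 0.419, 0.569]
contact_force: [0.3, 0.9, -1.7]
finger_gap: 0.0339
```

```bash
python3 - <<'E'
from h import *
plan([.5122,.0042,.105],72.7)
E
```

```text
pos [0.5121 0.0044 0.1154] tool x [ 2.e-04  1.e-04 -1.e+00] y [-0.955  0.297 -0.   ] z [0.297 0.955 0.   ]
jaw now 72.75 deg; turn about tool x (rad): 0.0009 (shift computed BEFORE turn)
shift before turn [10.4 -0.2 -0.1]  after turn [10.4 -0.2 -0.1] gap 0.0339 F [ 0.3  0.9 -1.7] q [-0.13  0.38  1.83  0.    0.94 -1.4 ] t 48.6
```

Emit:
apply_moves(moves="26 3 0 0 0;26 3 0 0 0;26 3 0 0 0;26 3 0 0 0;26 0 0 0 0;26 0 0 0 0")

```text
clock: 49.1
ee_pos: [0.5116, 0.0044, 0.1031]
tcp_rot: [-0.419, 0.569, 0.42, 0.569]
contact_force: [0.2, -0.3, -0.1]
finger_gap: 0.0341
```

Emit:
apply_moves(moves="26 4 0 0 0;26 6 0 0 0;26 7 0 0 0;26 6 0 0 0;26 4 0 0 0;26 3 0 0 0;26 0 0 0 0;26 0 0 0 0")

```text
clock: 49.77
ee_pos: [0.5117, 0.0044, 0.0731]
tcp_rot: [-0.419, 0.569, 0.42, 0.569]
contact_force: [0.3, -0.5, -0.4]
finger_gap: 0.0343
```

Emit:
apply_moves(moves="26 1 0 0 0;26 1 0 0 0;26 1 0 0 0;26 1 0 0 0;26 0.5 0 0 0;26 0 0 0 0;26 0 0 0 0")

```text
clock: 50.35
ee_pos: [0.5119, 0.0044, 0.0689]
tcp_rot: [-0.419, 0.569, 0.419, 0.569]
contact_force: [-0.0, -0.3, -0.4]
finger_gap: 0.0339
```

Emit:
apply_moves(moves="26 0.5 0 0 0;26 0.5 0 0 0;26 0 0 0 0;26 0 0 0 0")

```text
clock: 50.68
ee_pos: [0.5119, 0.0044, 0.0688]
tcp_rot: [-0.419, 0.569, 0.419, 0.569]
contact_force: [-2.6, -0.3, 10.5]
finger_gap: 0.0341
```

Contact at z = 0.0688, where expected. Releasing and checking.

Emit:
apply_moves(moves="48 0 0 0 0;48 0 0 0 0;48 0 0 0 0;48 -5 0 0 0;48 -15 0 0 0;48 -20 0 0 0;48 -20 0 0 0;48 -20 0 0 0;48 -10 0 0 0;48 0 0 0 0;48 0 0 0 0")

```text
clock: 51.6
ee_pos: [0.5121, 0.0044, 0.1579]
tcp_rot: [-0.42, 0.569, 0.419, 0.57]
contact_force: [-0.4, -0.3, -0.3]
finger_gap: 0.0478
```

```bash
python3 - <<'E'
from h import *
np.set_printoptions(precision=4,suppress=True)
s=cap("side");t=cap("top")
cv2.imwrite("pics/s24.png",cv2.resize(s["pixels"][130:230,230:350,::-1],None,fx=6,fy=6,interpolation=cv2.INTER_CUBIC))
cv2.imwrite("pics/t24.png",cv2.resize(t["pixels"][205:265,295:365,::-1],None,fx=10,fy=10,interpolation=cv2.INTER_CUBIC))
plan([.44,-.276,.15],163.3)
E
```

```text
pos [0.511  0.0045 0.1567] tool x [-0.002   0.0004 -1.    ] y [-0.955  0.297  0.002] z [ 0.297  0.955 -0.   ]
jaw now 72.75 deg; turn about tool x (rad): 1.5611 (shift computed BEFORE turn)
shift before turn [   6.8  -15.4 -288.9]  after turn [   6.8 -289.    12.6] gap 0.0481 F [-0.6  0.7  0.2] q [-0.13  0.32  1.79  0.    1.04 -1.4 ] t 51.7
```

View pics/s24.png

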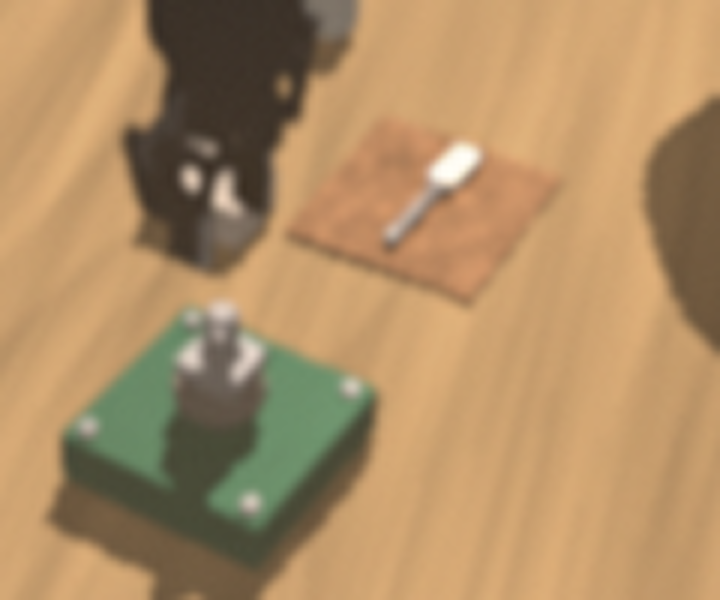

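View pics/t24.png

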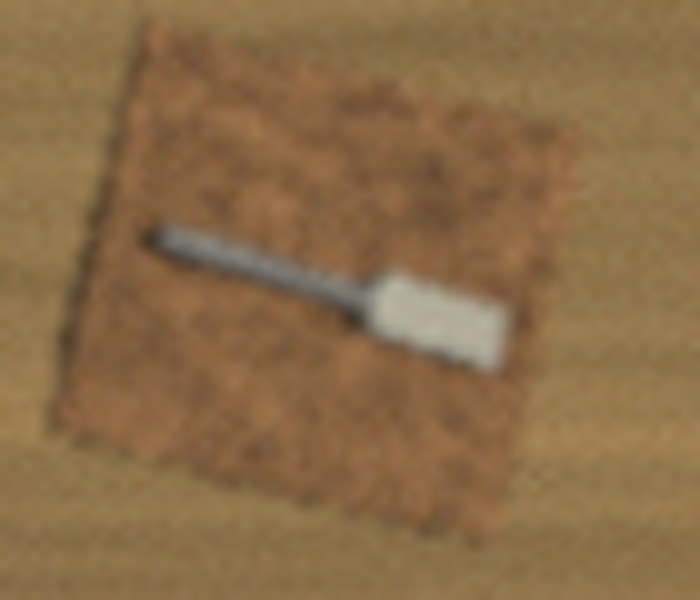

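The clamp is on top at crop (220,355), lying flat. The pin on the mat has its rod tip at (155,238), its shoulder at (372,300) and its handle end at (505,335) in the top crop.

```bash
python3 - <<'E'
from h import *
np.set_printoptions(precision=4,suppress=True)
t=cap("top");s=cap("side")
C=(np.array([(160,240),(372,300),(505,335)])+.5)/10-.5+[295,205]
X=onz(t,C,.010); print(X)
d=X[0]-X[2]; print(np.linalg.norm(d),np.degrees(np.arctan2(d[1],d[0])))
Cs=(np.array([(390,240),(437,188),(470,150)])+.5)/6-.5+[230,130]
Y=onz(s,Cs,.010); print(Y); d=Y[0]-Y[2]; print(np.linalg.norm(d),np.degrees(np.arctan2(d[1],d[0])))
E
```

```text
[[ 0.4613 -0.1937  0.01  ]
 [ 0.4438 -0.2579  0.01  ]
 [ 0.4336 -0.2981  0.01  ]]
0.1080440877031004 75.19073077688573
[[ 0.4614 -0.1951  0.01  ]
 [ 0.4448 -0.2534  0.01  ]
 [ 0.4329 -0.2979  0.01  ]]
0.1067291306688272 74.49994240916475
```

Emit:
apply_moves(moves="48 0 0 0 0.12;48 0 0 0 0.12;48 0 0 0 0.12;48 0 0 0 0.12;48 0 0 0 0.12;48 0 0 0 0.12;48 0 0 0 0.12;48 0 0 0 0.12;48 0 0 0 0.12;48 0 0 0 0.12;48 0 0 0 0.12;48 0 0 0 0.12")

```text
clock: 52.8
ee_pos: [0.5112, 0.0045, 0.1568]
tcp_rot: [0.062, 0.705, -0.062, 0.704]
contact_force: [-0.1, 0.4, 0.2]
finger_gap: 0.048
```

Emit:
apply_moves(moves="48 0 0 0 0.12;48 0 -15 0.6 0;48 0 -25 1 0;48 0 -33 1.5 0;48 0 -33 1.5 0;48 0 -33 1.5 0;48 0 -33 1.5 0;48 0 -33 1.5 0;48 0 -33 1.5 0;48 0 -25 1 0;48 0 -16 0.6 0;48 0 -9 0 0")

```text
clock: 53.8
ee_pos: [0.4403, -0.277, 0.1569]
tcp_rot: [0.103, 0.7, -0.103, 0.699]
contact_force: [0.3, 0.4, 0.4]
finger_gap: 0.0481
```

Emit:
apply_moves(moves="48 0 0 0 0;48 0 0 0 0;48 0 0 0 0")

```text
clock: 54.05
ee_pos: [0.441, -0.2737, 0.1573]
tcp_rot: [0.103, 0.7, -0.102, 0.699]
contact_force: [0.2, 0.7, 0.3]
finger_gap: 0.0479
```

```bash
python3 - <<'E'
from h import *
plan([.4395,-.2767,.0055],163.9)
E
```

```text
pos [ 0.441  -0.2737  0.1573] tool x [-8.0e-04  1.4e-03 -1.0e+00] y [0.286 0.958 0.001] z [ 0.958 -0.286 -0.001]
jaw now -16.60 deg; turn about tool x (rad): -0.0088 (shift computed BEFORE turn)
shift before turn [151.8  -3.5  -0.4]  after turn [151.8  -3.5  -0.4] gap 0.0479 F [0.2 0.7 0.3] q [-0.69  0.33  1.77  0.    1.05 -0.4 ] t 54.05
```

Emit:
apply_moves(moves="48 15 -1 0 -0.009;48 25 0 0 0;48 30 0 0 0;48 30 0 0 0;48 25 0 0 0;48 13 0 0 0;48 7 0 0 0;48 0 0 0 0;48 0 0 0 0;48 0 0 0 0")

```text
clock: 54.88
ee_pos: [0.4418, -0.2762, 0.0138]
tcp_rot: [0.099, 0.7, -0.099, 0.701]
contact_force: [0.3, 0.2, -0.5]
finger_gap: 0.0478
```

```bash
python3 - <<'E'
from h import *
plan([.4395,-.2767,.0055],163.9)
s=cap("side")
cv2.imwrite("pics/s25.png",cv2.resize(s["pixels"][120:190,260:350,::-1],None,fx=7,fy=7,interpolation=cv2.INTER_CUBIC))
E
```

```text
pos [ 0.4418 -0.2762  0.0138] tool x [ 0.0014 -0.001  -1.    ] y [ 0.277  0.961 -0.001] z [ 0.961 -0.277  0.002]
jaw now -16.08 deg; turn about tool x (rad): 0.0004 (shift computed BEFORE turn)
shift before turn [ 8.3 -1.1 -2. ]  after turn [ 8.3 -1.1 -2. ] gap 0.0478 F [ 0.3  0.2 -0.5] q [-0.69  0.55  1.88  0.    0.71 -0.41] t 54.8833
```

View pics/s25.png

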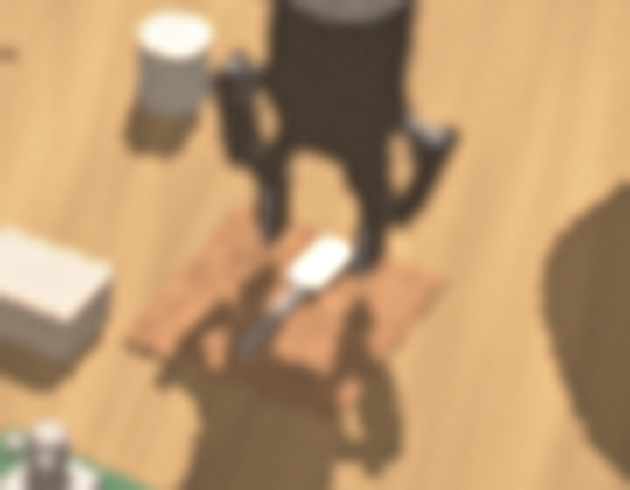

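Straddling the handle at crop (322,260). Lowering the last 8 mm and gripping.

Emit:
apply_moves(moves="40 4 -0.5 -1.5 0;35 3 0 0 0;30 0.5 0 0 0;30 0 0 0 0;24 0 0 0 0;14 0 0 0 0;14 0 0 0 0;14 0 0 0 0;14 0 0 0 0;14 0 0 0 0", force=30)

```text
clock: 55.77
ee_pos: [0.4393, -0.2762, 0.0055]
tcp_rot: [0.099, 0.7, -0.099, 0.7]
contact_force: [-1.4, -1.1, 3.7]
finger_gap: 0.017
```

Emit:
apply_moves(moves="10 0 0 0 0;10 0 0 0 0;10 -2 0 0 0;10 -5 0 0 0;10 -10 0 0 0;10 -15 0 0 0;10 -20 0 0 0;10 -20 0 0 0;10 -12 0 0 0;10 -7 0 0 0;10 0 0 0 0;10 0 0 0 0", force=80)

```text
clock: 56.77
ee_pos: [0.4393, -0.2761, 0.0966]
tcp_rot: [0.099, 0.7, -0.099, 0.7]
contact_force: [0.4, 0.2, -0.3]
finger_gap: 0.0153
```

```bash
python3 - <<'E'
from h import *
u=np.array([.281,.96]); P=np.array([.5122,.0042])
g=P-u*(.026+.060+.020)
print("standoff",g)
plan([g[0],g[1],.0942],163.7)
s=cap("side")
cv2.imwrite("pics/s26.png",cv2.resize(s["pixels"][110:200,250:350,::-1],None,fx=7,fy=6.5,interpolation=cv2.INTER_CUBIC))
E
```

```text
standoff [ 0.482414 -0.09756 ]
pos [ 0.4393 -0.2761  0.0966] tool x [ 5.e-04 -4.e-04 -1.e+00] y [ 0.278  0.961 -0.   ] z [ 0.961 -0.278  0.001]
jaw now -16.12 deg; turn about tool x (rad): 0.0032 (shift computed BEFORE turn)
shift before turn [  2.4 183.5  -8.2]  after turn [  2.4 183.5  -8.7] gap 0.0153 F [ 0.4  0.2 -0.3] q [-0.69  0.41  1.83  0.    0.9  -0.41] t 56.7667
```

View pics/s26.png

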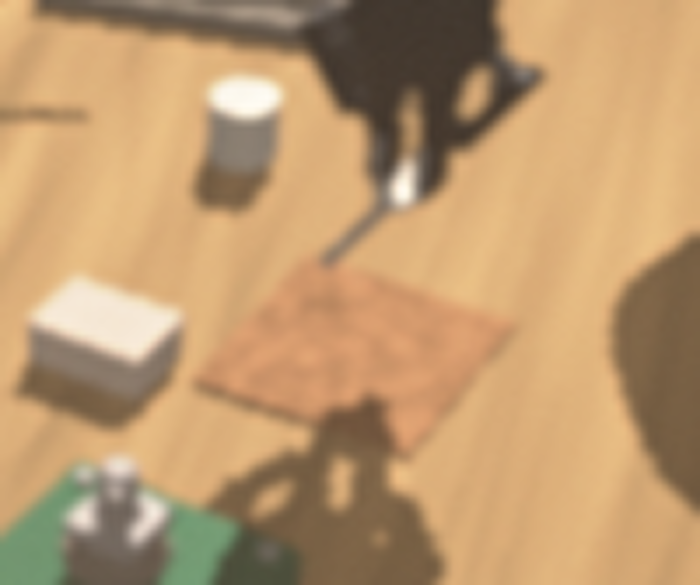

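Emit:
apply_moves(moves="10 0 12 -0.6 0.003;10 0 22 -1 0;10 0 28 -1.3 0;10 0 28 -1.3 0;10 0 28 -1.3 0;10 0 25 -1.2 0;10 0 20 -1 0;10 0 13 -0.7 0;10 0 7 -0.3 0;10 0 0 0 0;10 0 0 0 0;10 0 0 0 0")

```text
clock: 57.82
ee_pos: [0.482, -0.0984, 0.096]
tcp_rot: [0.1, 0.7, -0.1, 0.7]
contact_force: [-0.1, -0.4, -1.1]
finger_gap: 0.0151
```

```bash
python3 - <<'E'
from h import *
np.set_printoptions(precision=3,suppress=True)
plan([.4824,-.0976,.0942],163.7)
s=cap("side");t=cap("top")
cv2.imwrite("pics/s27.png",cv2.resize(s["pixels"][140:210,240:320,::-1],None,fx=8,fy=8,interpolation=cv2.INTER_CUBIC))
cv2.imwrite("pics/t27.png",cv2.resize(t["pixels"][180:240,220:300,::-1],None,fx=8,fy=8,interpolation=cv2.INTER_CUBIC))
o=robot.observe();p=np.array(o["ee_pos"])
u=np.array([.281,.96,0])
T=p+u*.086+[0,0,.0025]; B=p+u*.02+[0,0,.0025]
for c,o2 in((s,(240,140)),(t,(220,180))):
    print(((proj(c,[T,B,[.5122,.0042,.097],[.5122,.0042,.108]])-o2)+.5)*8-.5)
E
```

```text
pos [ 0.482 -0.098  0.096] tool x [-0.001  0.    -1.   ] y [ 0.281  0.96  -0.   ] z [ 0.96  -0.281 -0.001]
jaw now -16.30 deg; turn about tool x (rad): -0.0000 (shift computed BEFORE turn)
shift before turn [1.8 0.9 0.2]  after turn [1.8 0.9 0.2] gap 0.0151 F [-0.1 -0.4 -1.1] q [-0.34  0.38  1.89 -0.    0.87 -0.06] t 57.8167
[[240.576 325.478]
 [326.353 236.736]
 [211.654 358.4  ]
 [211.832 337.836]]
[[262.731 244.812]
 [439.822 298.667]
 [205.97  227.949]
 [205.88  224.726]]
```

View pics/s27.png

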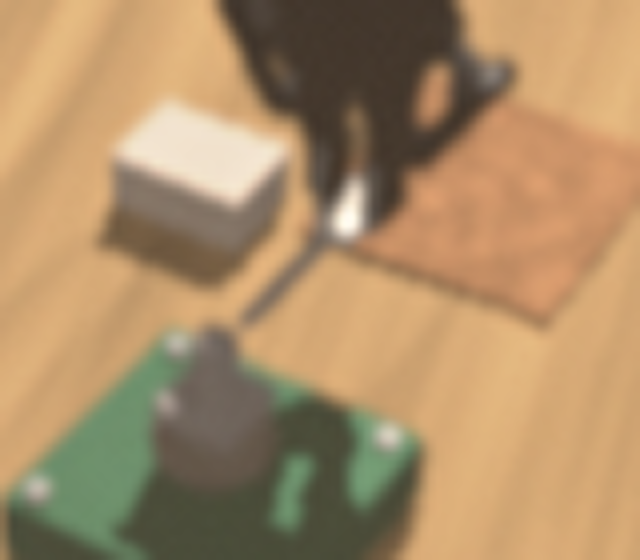

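View pics/t27.png

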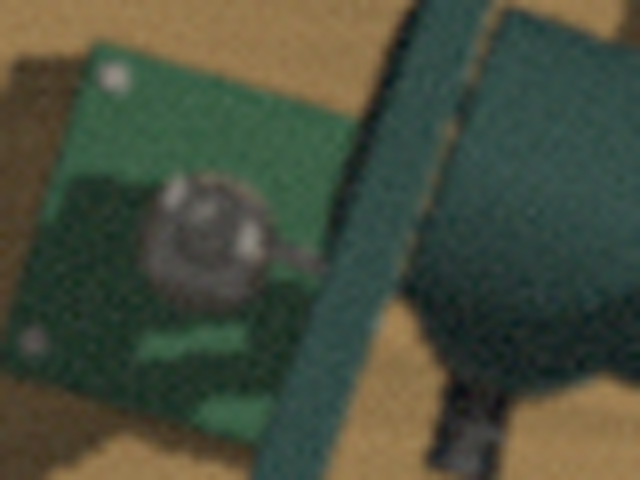

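Emit:
apply_moves(moves="10 0.7 3 0.2 0;10 0 5 0 0;10 0 4 0 0;10 0 3 0 0;10 0 2 0 0;10 0 0 0 0;10 0 0 0 0")

```text
clock: 58.5
ee_pos: [0.4872, -0.0815, 0.0956]
tcp_rot: [0.1, 0.7, -0.1, 0.7]
contact_force: [-0.9, -0.1, -1.6]
finger_gap: 0.0148
```

```bash
python3 - <<'E'
from h import *
plan([.5122-.281*.026,.0042-.96*.026,.0945],163.7)
s=cap("side")
cv2.imwrite("pics/s28.png",cv2.resize(s["pixels"][150:210,240:310,::-1],None,fx=9,fy=9,interpolation=cv2.INTER_CUBIC))
E
```

```text
pos [ 0.4872 -0.0815  0.0956] tool x [ 0.  0. -1.] y [0.28 0.96 0.  ] z [ 0.96 -0.28  0.  ]
jaw now -16.26 deg; turn about tool x (rad): 0.0008 (shift computed BEFORE turn)
shift before turn [ 1.1 63.3 -0.1]  after turn [ 1.1 63.3 -0.1] gap 0.0148 F [-0.9 -0.1 -1.6] q [-0.31  0.38  1.88  0.    0.87 -0.02] t 58.5
```

View pics/s28.png

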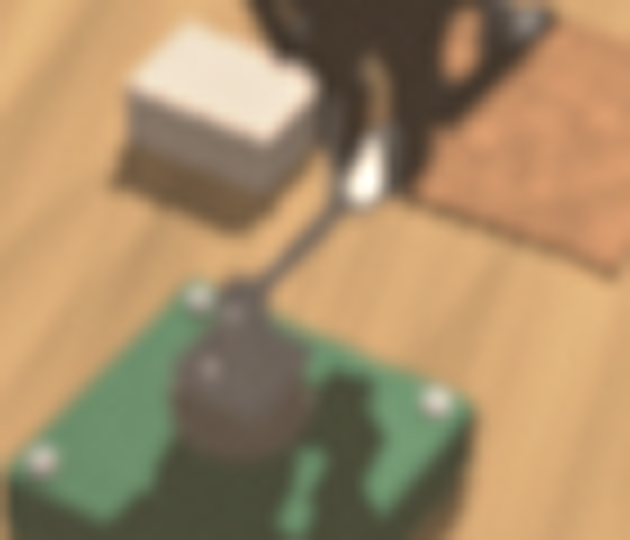

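Emit:
apply_moves(moves="10 0 2 0 0;10 0 2 0 0;10 0 2 0 0;10 0 2 0 0;10 0 0 0 0;10 0 0 0 0")

```text
clock: 59.05
ee_pos: [0.4894, -0.0739, 0.0956]
tcp_rot: [0.1, 0.7, -0.1, 0.7]
contact_force: [-0.6, -0.5, -0.1]
finger_gap: 0.0152
```

Emit:
apply_moves(moves="10 0 3 0 0;10 0 4 0 0;10 0 4 0 0;10 0 4 0 0;10 0 0 0 0;10 0 0 0 0")

```text
clock: 59.55
ee_pos: [0.4937, -0.0593, 0.0956]
tcp_rot: [0.1, 0.7, -0.1, 0.7]
contact_force: [0.4, 0.2, -0.5]
finger_gap: 0.0147
```

Emit:
apply_moves(moves="10 0 4 0 0;10 0 6 0 0;10 0 6 0 0;10 0 6 0 0;10 0 6 0 0;10 0 4 0 0;10 0 0 0 0;10 0 0 0 0")

```text
clock: 60.22
ee_pos: [0.5027, -0.0286, 0.0956]
tcp_rot: [0.1, 0.7, -0.1, 0.7]
contact_force: [-0.1, -0.1, 0.0]
finger_gap: 0.0149
```

Emit:
apply_moves(moves="10 0 2 0 0;10 0 2 0 0;10 0 1 0 0;10 0 0 0 0;10 0 0 0 0")

```text
clock: 60.63
ee_pos: [0.504, -0.0242, 0.0956]
tcp_rot: [0.1, 0.7, -0.1, 0.7]
contact_force: [-1.3, 0.5, -0.5]
finger_gap: 0.0149
```

Around 3.5 mm should remain. Creeping until the shoulder touches.

Emit:
apply_moves(moves="10 0 1 0 0;10 0 1 0 0;10 0 0 0 0;10 0 0 0 0")

```text
clock: 60.97
ee_pos: [0.5046, -0.0222, 0.0956]
tcp_rot: [0.1, 0.7, -0.1, 0.7]
contact_force: [0.3, -1.2, -0.4]
finger_gap: 0.015
```

Emit:
apply_moves(moves="10 0 1 0 0;10 0 1 0 0;10 0 0 0 0;10 0 0 0 0")

```text
clock: 61.3
ee_pos: [0.5051, -0.0203, 0.0956]
tcp_rot: [0.1, 0.7, -0.1, 0.7]
contact_force: [0.5, -0.7, -0.7]
finger_gap: 0.0151
```

Emit:
apply_moves(moves="10 0 1 0 0;10 0 1 0 0;10 0 0 0 0;10 0 0 0 0")

```text
clock: 61.63
ee_pos: [0.5052, -0.02, 0.0956]
tcp_rot: [0.099, 0.7, -0.101, 0.7]
contact_force: [-2.6, -8.9, 0.0]
finger_gap: 0.0152
```

```bash
python3 - <<'E'
from h import *
s=cap("side")
cv2.imwrite("pics/s29.png",cv2.resize(s["pixels"][150:220,235:310,::-1],None,fx=8,fy=8,interpolation=cv2.INTER_CUBIC))
E
```

```text
(no output)
```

View pics/s29.png

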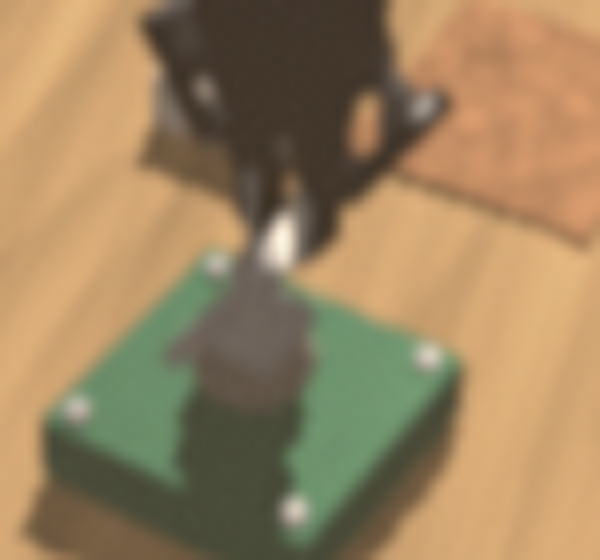

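Emit:
apply_moves(moves="10 0 -1 0 0;10 1 0 0 0;10 1 0 0 0;10 0 0 0 0;10 0 0 0 0")

```text
clock: 62.1
ee_pos: [0.5053, -0.0202, 0.0936]
tcp_rot: [0.1, 0.7, -0.1, 0.7]
contact_force: [-2.0, -5.6, 0.2]
finger_gap: 0.0148
```

Emit:
apply_moves(moves="10 0.7 -0.5 0 0;10 0 0 0 0;20 0 0 0 0;26 0 0 0 0;34 0 0 0 0;34 0 0 0 0;34 -5 0 0 0;34 -15 0 0 0;34 -20 0 0 0;34 -25 0 0 0;34 -15 0 0 0;34 0 0 0 0")

```text
clock: 63.1
ee_pos: [0.5078, -0.02, 0.1765]
tcp_rot: [0.1, 0.698, -0.1, 0.702]
contact_force: [1.1, -0.1, 0.1]
finger_gap: 0.034
```

```bash
python3 - <<'E'
from h import *
s=cap("side");t=cap("top")
cv2.imwrite("pics/s30.png",cv2.resize(s["pixels"][150:220,225:310,::-1],None,fx=8,fy=8,interpolation=cv2.INTER_CUBIC))
cv2.imwrite("pics/t30.png",cv2.resize(t["pixels"][180:240,210:290,::-1],None,fx=8,fy=8,interpolation=cv2.INTER_CUBIC))
E
```

```text
(no output)
```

View pics/s30.png

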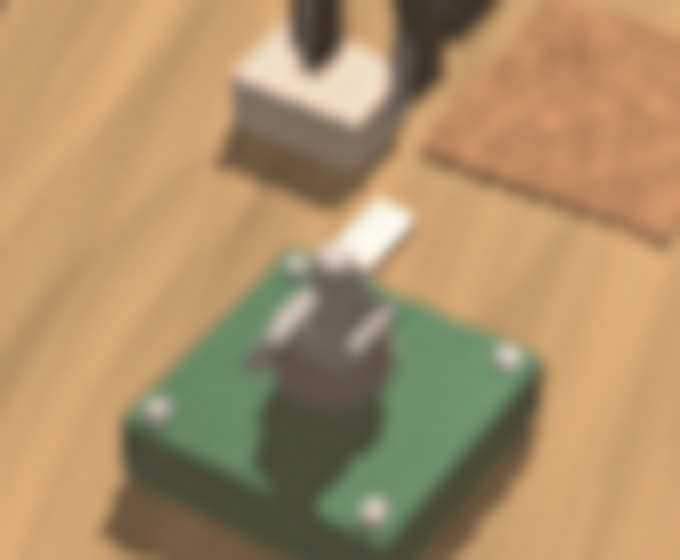

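Emit:
apply_moves(moves="40 0 -15 0 0;40 0 -25 0 0;40 0 -33 0 0;40 0 -33 0 0;40 0 -33 0 0;40 0 -33 0 0;40 0 -33 0 0;40 0 -33 0 0;40 0 -25 0 0;40 0 -15 0 0;40 0 0 0 0;40 0 0 0 0")

```text
clock: 64.2
ee_pos: [0.4264, -0.2865, 0.1717]
tcp_rot: [0.102, 0.701, -0.1, 0.699]
contact_force: [-0.1, 0.3, -0.4]
finger_gap: 0.04
```

```bash
python3 - <<'E'
from h import *
np.set_printoptions(precision=3,suppress=True)
s=cap("side","side31.png");t=cap("top","top31.png")
cv2.imwrite("pics/t31.png",cv2.resize(t["pixels"][180:240,210:290,::-1],None,fx=8,fy=8,interpolation=cv2.INTER_CUBIC))
P=np.array([.5122,.0042,0]);u=np.array([.281,.96,0])
for z in(.095,):
    L=[P+u*k+[0,0,z] for k in(-.046,-.006,.060)]
    print(((proj(t,L)-(210,180))+.5)*8-.5, ((proj(s,L)-(225,150))+.5)*8-.5)
E
```

```text
[[408.916 265.923]
 [302.004 233.403]
 [126.099 179.874]] [[393.234 218.219]
 [339.826 273.603]
 [246.675 370.178]]
```

View pics/t31.png

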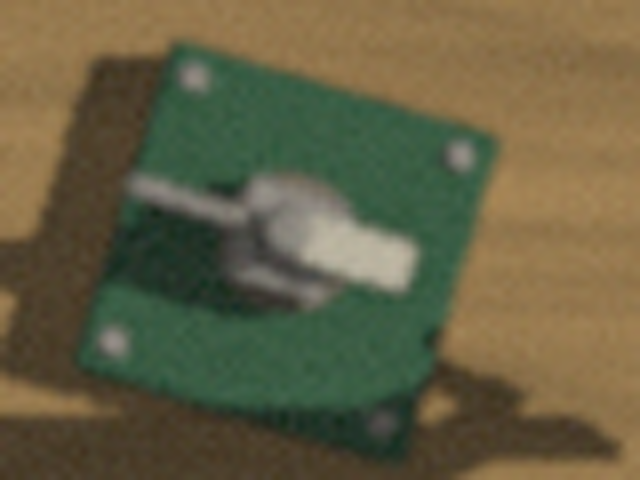

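View pics/top31.png

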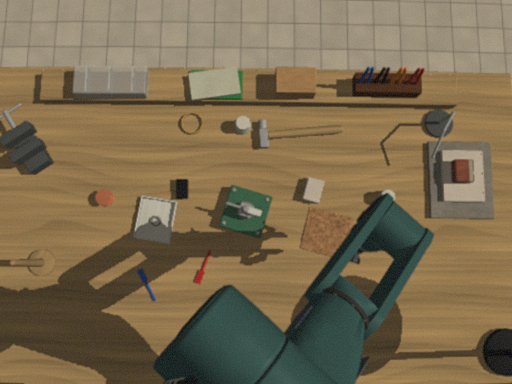

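The pin matches its home pose within the camera bias seen earlier: the handle end is at crop (415,268) against (409,266) expected, and the tip at (130,185) against (126,180). The worn wheel is in the tray at (155,221), and the bystanders are where they were. Handing in.

```bash
python3 - <<'E'
from h import *
close_job()
print(robot.observe()["clock"])
E
```

```text
the job is handed in; nothing more can be done
the job is handed in; nothing more can be done
```

The job is done and handed in at about 64 s; no verdict was reported.

- **Pin out, worn wheel off:** I drew the steel pin and laid it on the mat. I located the post axis by closing the jaws on the post in two directions. The worn wheel lies flat in the scrap tray.
- **Wheels and clamp:** Only two new wheels were on the bench. Finger-opening readings matched 52 and 44 mm. I threaded the 52, then the 44, then the clamp plate. The 52 and the clamp landed at the expected heights with 5 and 10 N contact. The 44's contact was hardly felt (0.7 N), so I judged it home from its height and the pictures.
- **Pin back in:** I pushed it through the eye until the shoulder stopped, with about 9 N.
- **Last checks:** The final pictures show the stack flat and the worn wheel in the tray. The bystanders in view are in place, and the gripper is clear at z ≈ 0.17 m. The arm hid part of the top view, including most of the small can at the right.
- **Disagreement:** In the last top view the pin's ends appear 1–2 mm off their computed home position. I put this down to camera bias, because the post top showed the same shift of about 2.5 mm, and the shoulder contact says the pin is home.

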